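# Tighten the sterilising drum's lid crosswise

### The arm

A 6-joint arm with a two-finger parallel gripper is mounted at the origin on the work surface. World frame = base frame: x ahead of the robot, y to its left, z up, the work surface at z = 0. Lengths are in m, angles in rad, forces in N, time in s.
With the tool pointing down it reaches from about 0.4 to 0.825 m from the base axis. Payload 7 kg.
Tool frame: the origin (TCP) lies midway between the tips of the shut fingers; the grasp point (between the pads) lies hold_point_z behind it (hold_point_z is the distance from the TCP to the grasp point, in m); z points along the fingers, y is the line along which they close (so a half turn about z gives the same grasp; the last joint's range is limited). The gripper opens to 88 mm and grips with 3 to 60 N. Pads are 19 mm wide; open, the fingers measure 130 mm over their backs; the gripper's body (78 mm by 193 mm) begins 47 mm behind the grasp point.
Start: joints at [1.394, 0.359, 0.012, 0, -1.224, -0.288], TCP at [0.303, 0.603, 0.227] pointing down, gripper open.
Joint ranges: [-3.07, 3.07], [-1.43, 2.12], [-1.02, 1.25], [-3.03, 1.67], [-3.05, -0], [-3.03, 3.03]. Speed limits (rad/s): [2.39, 2.39, 3.01, 3.14, 3.14, 3.14].

### API

Orientations are given as [roll, pitch, yaw] about the fixed x, y, z axes, in that order (R = Rz(yaw) Ry(pitch) Rx(roll)).
In Python, from station import * gives the robot as it stands.
- The arm moves only by the tool apply_moves, never from a script. Its argument "steps" is a list of rows, each an object with "translation": the shift along the world's x, y, z scaled (see below), a list of three; "rotation": the turn, a rotation vector about the world's x, y, z scaled (see below), a list of three. A call has exactly 10 rows; each row is the pose to reach, as a shift and turn from the pose commanded when the call began; what a row does not reach only later rows make up. The controller multiplies each number of a shift by 250 mm and each number of a turn by 30 degrees. A row lasts 1/12 s, in which the tool goes at most 41.7 mm and 7.16 degrees, less where a joint would pass 70% of its speed; a pose out of reach is approached as far as the arm can. A call with a number of a shift or a turn outside -1 to 1 is refused whole. A call with a gripper value outside its range is refused whole. "jaw" is the closure, from -1 (fully open) to 1 (shut), so that 0 is half open, set as the call begins (left out, the last holds). The fingers move at their own pace and stop on an object; "newtons" is the grip in N (left out, the last holds). Time passes only in rows, so rows that repeat a pose let the fingers close, or fill a call up. It gives the time, the measured TCP pose, the force, the opening and the grip force at its end, in the units of the state.
- get_state(): the state, without advancing time (a new reading comes with each control period).
- grab_frame(name): name is "side" or "top"; returns the picture (480x640x3 uint8, blue, green, red); there is no depth.
- camera_model(name): a dict with "fx", "fy", "cx", "cy" (pixels), "k1" (the pictures are not rectified: a ray, as slopes to the right and down, at radius r is drawn at 1 + k1 r^2 times it, then the intrinsics apply), "xyz" and "rotation" of the camera in the world. Camera axes: x right, y down, z forward; pixel columns grow to the right and rows downward; lengths in m; the calibration is good to about 2 mm. A picture is of the moment at which its call begins. camera_model takes no time and is no camera call.
- job_done(): hands the job in; it is judged then, once.
The state is a dict: "t": time; "q": joint angles; "qd": joint speeds; "joint_efforts": joint torques, N m; "eef_pos": TCP position; "ee_rot": TCP orientation; "force": force on the tool from outside, world axes, zero at the start; "moment": the same for the moment, N m; "width": finger opening in m; "gripper_force": force on a finger pad.
Only numpy, scipy, OpenCV 4.12 (cv2) and the standard library are available. Lean on these libraries where they do the work, as an engineer would, in place of code of your own. Each camera call takes 0.05 s, during which the arm holds its last target. There are 200 camera calls.

### The job

Take the T-handled key from its stand and tighten the four square nuts on the drum's lid crosswise, each nut followed by the one opposite, in two passes: first give every nut about a tenth of a turn (some 35 degrees) clockwise, then go round crosswise again and turn each one until you feel it come up firm, without forcing it further or leaning hard on the lid. Then stand the key upright back over the post of its stand and let go; touch the nuts only with the key and leave the other things alone.

Things in the scene. Friction and masses are not known exactly. Their poses are not given: they have to be found in the camera images.
- drum: squat stainless sterilising drum, 240 mm across its flange, fixed to the table; origin at the centre of its underside, z up. Its flat lid's top is 106 mm up. A valve stub (32 mm wide, up to 121 mm high) stands at the lid's centre. The four cap nuts stand in a ring 92 mm from the axis, 90 degrees apart
- wrench_handle (a point): T-handled box key (0.35 kg, dark steel), upright over its stand's post. This point is the middle of its handle bar (84 mm long along the point's x, z up): there a flat waist 34 mm long, 16 mm wide (y) and 26 mm high between two knobs 24 mm wide; grip the waist from above, across y. A 14 mm shaft leads down to a 36.5 mm square socket block, its mouth 66 mm below this point
- wrench: the same key; origin at the centre of the socket's mouth (its underside), z up along the shaft. The socket is a square hole 28 mm wide, sides along x and y, 16 mm deep: fully seated on a nut, the handle centre is 50 mm above the nut's top. It has about 0.2 rad of play on a nut either way. A grip of about 60 N holds it well; much harder makes it squirm
- stand: white block 80 x 80 x 30 mm fixed to the table, with a round steel post 18 mm in diameter and 13 mm high in the middle of its top, which enters the key's socket with room to spare; origin at the centre of its underside
- stand_top (a point): centre of the stand block's top face, at the foot of the post (30 mm above the table); the key's mouth rests on this face when it stands home, its handle centre 66 mm above
- nut_1_top (a point): centre of the top of square brass cap nut 1, 24 mm across flats and 24 mm high, its top 7 mm tapered to 17 mm; the x and y axes are square to its flats and turn with it. Opposite nut 3, next to nuts 2, 4. Its foot is on a washer 110 mm above the table
- nut_1 (a joint): turn of that nut in rad, growing clockwise from above (tightening); starts at 0 to 0.1. It runs at about 0.12 N m and stays where left. Somewhere between 1.0 and 1.4, different for each nut and not marked, it seats and this reading ends; turning the key further only twists the stud, the torque climbing by about 0.35 N m per 0.1 rad. Over about 0.8 N m it is overtightened
- nut_2_top (a point): centre of the top of square brass cap nut 2, 24 mm across flats and 24 mm high, its top 7 mm tapered to 17 mm; the x and y axes are square to its flats and turn with it. Opposite nut 4, next to nuts 1, 3. Its foot is on a washer 110 mm above the table
- nut_2 (a joint): turn of that nut in rad, growing clockwise from above (tightening); starts at 0 to 0.1. It runs at about 0.12 N m and stays where left. Somewhere between 1.0 and 1.4, different for each nut and not marked, it seats and this reading ends; turning the key further only twists the stud, the torque climbing by about 0.35 N m per 0.1 rad. Over about 0.8 N m it is overtightened
- nut_3_top (a point): centre of the top of square brass cap nut 3, 24 mm across flats and 24 mm high, its top 7 mm tapered to 17 mm; the x and y axes are square to its flats and turn with it. Opposite nut 1, next to nuts 2, 4. Its foot is on a washer 110 mm above the table
- nut_3 (a joint): turn of that nut in rad, growing clockwise from above (tightening); starts at 0 to 0.1. It runs at about 0.12 N m and stays where left. Somewhere between 1.0 and 1.4, different for each nut and not marked, it seats and this reading ends; turning the key further only twists the stud, the torque climbing by about 0.35 N m per 0.1 rad. Over about 0.8 N m it is overtightened
- nut_4_top (a point): centre of the top of square brass cap nut 4, 24 mm across flats and 24 mm high, its top 7 mm tapered to 17 mm; the x and y axes are square to its flats and turn with it. Opposite nut 2, next to nuts 1, 3. Its foot is on a washer 110 mm above the table
- nut_4 (a joint): turn of that nut in rad, growing clockwise from above (tightening); starts at 0 to 0.1. It runs at about 0.12 N m and stays where left. Somewhere between 1.0 and 1.4, different for each nut and not marked, it seats and this reading ends; turning the key further only twists the stud, the torque climbing by about 0.35 N m per 0.1 rad. Over about 0.8 N m it is overtightened
- bottle: amber bottle, 56 mm wide, 120 mm high; bystander, origin at the centre of its underside
- beaker: glass beaker, 64 mm wide, 70 mm high; bystander, origin at the centre of its underside
- tub: green lidded tub, 96 x 126 x 62 mm; bystander, origin at the centre of its underside
Not all that is in view belongs to the job. Leave any blue or purple look-alike of the wrench alone.

How it is judged:
On the way, in this order (a step that is already met when the one before it is completed fails the run):
1. first pass: all four nuts have been turned past 0.30 rad (value of joint each of nut_1, nut_2, nut_3, nut_4 above 0.3 rad), for 0.1 s.
2. second pass: all four nuts are seated (within 0.05 rad of their own seating angle, or past it) (value of joint nut_1 above 0.97 rad and value of joint nut_2 above 1.15 rad and value of joint nut_3 above 1.05 rad and value of joint nut_4 above 1.31 rad), for 0.1 s.
At the end, for the whole second after the job is handed in: All four nuts are seated (nut_1 above 0.97, nut_2 above 1.15, nut_3 above 1.05, nut_4 above 1.31 rad), and the key stands released and at rest over the stand's post: its mouth within 10 mm sideways of the post's axis and less than 4 mm above the block's top, tilted less than 0.08 rad (all of step 2 and horizontal distance between wrench and stand_top below 0.01 m and z of wrench in the frame of stand_top below 0.004 m and angle between wrench's own z axis and vertical below 0.08 rad and linear speed of wrench below 0.02 m/s); the robot touches nothing.
It fails at once if a nut is turned past 0.93 rad while another is still below 0.30 rad (not a little each pass) ((value of joint nut_1 above 0.93 rad and value of joint any of nut_2, nut_3, nut_4 below 0.3 rad) or (value of joint nut_2 above 0.93 rad and value of joint any of nut_1, nut_3, nut_4 below 0.3 rad) or (value of joint nut_3 above 0.93 rad and value of joint any of nut_1, nut_2, nut_4 below 0.3 rad) or (value of joint nut_4 above 0.93 rad and value of joint any of nut_1, nut_2, nut_3 below 0.3 rad)).
It fails at once if out of cross order: two neighbouring nuts are past 0.30 rad (or, later, 0.93 rad) while both nuts opposite them are still below it ((value of joint each of nut_1, nut_2 above 0.3 rad and value of joint each of nut_3, nut_4 below 0.3 rad) or (value of joint each of nut_2, nut_3 above 0.3 rad and value of joint each of nut_4, nut_1 below 0.3 rad) or (value of joint each of nut_3, nut_4 above 0.3 rad and value of joint each of nut_1, nut_2 below 0.3 rad) or (value of joint each of nut_4, nut_1 above 0.3 rad and value of joint each of nut_2, nut_3 below 0.3 rad) or (value of joint each of nut_1, nut_2 above 0.93 rad and value of joint each of nut_3, nut_4 below 0.93 rad) or (value of joint each of nut_2, nut_3 above 0.93 rad and value of joint each of nut_4, nut_1 below 0.93 rad) or (value of joint each of nut_3, nut_4 above 0.93 rad and value of joint each of nut_1, nut_2 below 0.93 rad) or (value of joint each of nut_4, nut_1 above 0.93 rad and value of joint each of nut_2, nut_3 below 0.93 rad)).
It fails at once if the key bears on the drum or its nuts with more than 60 N in all (some 0.8 N m on a nut) (contact force between wrench and drum above 60 N).
It fails at once if the fingers or the arm touch the drum or its nuts (contact force between any of the fingers, the arm and drum above 1 N).
It fails at once if a bystander is moved more than 20 mm (distance of any of bottle, beaker, tub from where it was at the start of the episode above 0.02 m).
It also fails if it takes over 72 s, if anything falls off the work surface, if the arm or the gripper's body presses on something with over 40 N, if the wrist force passes 120 N, or if a joint passes its speed limit or range.

## Working session

There is one attempt and no reset: what is moved stays moved. The work goes in short steps, Python scripts to look and compute and a tool call to move; the robot and the scene stay as the last step left them, time stands still between calls to the robot, and variables do not carry over. Pictures are saved under pics/ and viewed, at most 10 in all, crops included, and the job is handed in when it is done.

Besides the shell and the picture viewer there is one more tool, called as name(argument=value, ...), one argument or row to a line, values as JSON. apply_moves: Moves the arm, as the interface text tells. Shifts and turns lie within -1 to 1; 1 stands for 250 mm of shift or 30 degrees of turn. Its arguments: {"type":"object","properties":{"steps":{"type":"array"},"jaw":{"type":"number"},"newtons":{"type":"number"}},"required":["steps"]}

```bash
mkdir -p pics; ls; python3 - <<'E'
from station import *
import cv2
s=get_state(); print({k:s[k] for k in s})
for n in("top","side"):
    print(camera_model(n)); cv2.imwrite(f"pics/{n}0.png",grab_frame(n))
E
```

```text
pics
{'t': 0.0, 'q': array([ 1.39410055e+00,  3.59411647e-01,  1.10600378e-02, -3.22278141e-04,
       -1.22407820e+00, -2.88102276e-01]), 'qd': array([ 0.00016371,  0.00066076,  0.00035792, -0.00057826, -0.00235124,
        0.00127909]), 'joint_efforts': array([-1.38759264e-03, -5.82715845e+01,  2.93074769e+01,  6.99772239e+00,
        7.13321962e-03, -1.78126411e-04]), 'eef_pos': array([0.30237858, 0.60294947, 0.2256122 ]), 'ee_rot': array([ 3.13994041e+00, -1.73694019e-04, -4.64907668e-01]), 'force': array([-0.05480284,  0.166752  , -0.47659801]), 'moment': array([-0.00283611,  0.04736675, -0.01161397]), 'gripper_force': 0.0, 'width': 0.0877496030277182}
{'fx': 538.2709371220824, 'fy': 538.2709371220824, 'cx': 316.70189271639805, 'cy': 248.58969618291692, 'k1': -0.11522458473261138, 'xyz': array([0.44974117, 0.07551123, 1.00882444]), 'rotation': array([-2.93941053,  0.00384409, -1.63323612])}
{'fx': 514.1871272879765, 'fy': 514.1871272879765, 'cx': 319.29825931973954, 'cy': 243.34678592481038, 'k1': -0.06913205417136496, 'xyz': array([ 0.20043237, -0.39915838,  0.68657825]), 'rotation': array([-2.31745304, -0.01284125, -0.75620217])}
```

View pics/top0.png

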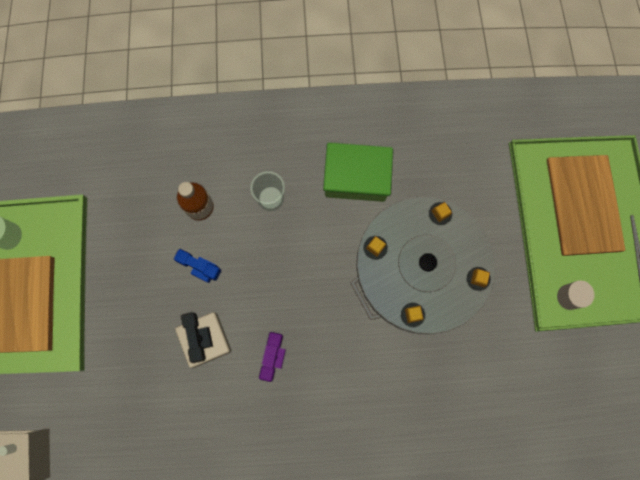

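View pics/side0.png

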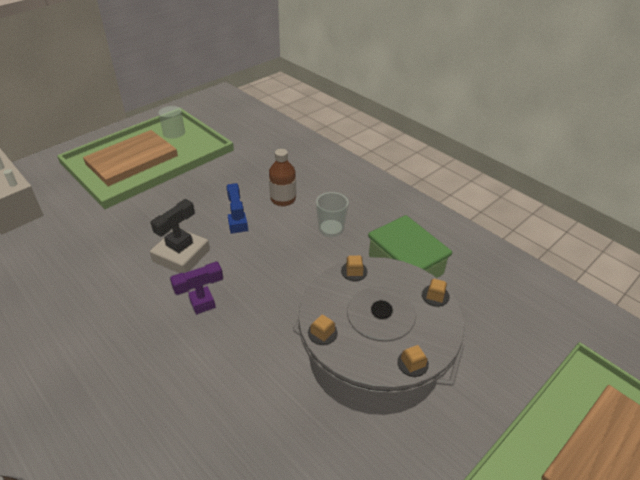

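Candidates for the wrench in the top view are the dark key on the white stand (193,338), the blue look-alike (198,265) and the purple look-alike (272,357). I choose the dark one. Next I'll fit silhouettes and check the choice in a close crop.

```bash
cat > h.py <<'E'
import numpy as np, cv2
from scipy.spatial.transform import Rotation as R
from scipy.optimize import minimize
from station import *
CM={n:camera_model(n) for n in("top","side")}
def proj(n,P):
    c=CM[n]; p=(np.atleast_2d(P)-c["xyz"])@R.from_euler("xyz",c["rotation"]).as_matrix()
    s=p[:,:2]/p[:,2:]; s=s*(1+c["k1"]*(s**2).sum(1,keepdims=True))
    return s*[c["fx"],c["fy"]]+[c["cx"],c["cy"]]
def box(w,d,z0,z1,cx=0,cy=0):
    return np.array([[cx+a*w/2,cy+b*d/2,z] for a in(-1,1) for b in(-1,1) for z in(z0,z1)])
def place(P,x,y,yaw): return P@R.from_euler("z",yaw).as_matrix().T+[x,y,0]
def pix2(n,uv,z):
    f=lambda v:((proj(n,[v[0],v[1],z])[0]-uv)**2).sum()
    return minimize(f,[.55,.1],method="Nelder-Mead",options=dict(xatol=1e-5,fatol=1e-4)).x
S=8
def fit(hulls,masks,x0,step=(.006,.006,.3)):
    """hulls: list of point sets (convex parts); masks: {cam: float mask}"""
    rois={}
    for n,m in masks.items():
        uv=np.vstack([proj(n,place(h,*x0)) for h in hulls]); a=np.floor(uv.min(0)-14).astype(int); b=np.ceil(uv.max(0)+14).astype(int)
        a=np.maximum(a,0); rois[n]=(a,b,m[a[1]:b[1],a[0]:b[0]].astype(float))
    def cost(v):
        e=0
        for n,(a,b,m) in rois.items():
            im=np.zeros((m.shape[0]*S,m.shape[1]*S),np.uint8)
            for h in hulls:
                q=(proj(n,place(h,*v))-a+.5)*S
                cv2.fillConvexPoly(im,cv2.convexHull(np.round(q).astype(np.int32)),255)
            e+=np.abs(cv2.resize(im,m.shape[::-1],interpolation=cv2.INTER_AREA)/255.-m).sum()
        return e
    best=None
    for dy in np.arange(-2,3)*step[2]/2:
        s=np.array([x0,[x0[0]+step[0],x0[1],x0[2]],[x0[0],x0[1]+step[1],x0[2]],[x0[0],x0[1],x0[2]+.15]],float); s[:,2]+=dy
        r=minimize(cost,s[0],method="Nelder-Mead",options=dict(initial_simplex=s,xatol=1e-4,fatol=.05))
        if best is None or r.fun<best.fun: best=r
    return best.x,best.fun
def nuthull(): return [np.vstack([box(.024,.024,.110,.127),box(.017,.017,.134,.134)])]
def nutmask(im):
    h=cv2.cvtColor(im,cv2.COLOR_BGR2HSV); 
    return ((h[...,0]>8)&(h[...,0]<30)&(h[...,1]>150)&(h[...,2]>90)).astype(float)
NUT_TOP=[(376,246),(442,212),(481,278),(414,314)]
E
cat > m.py <<'E'
from h import *
T=cv2.imread("pics/top0.png");Sd=cv2.imread("pics/side0.png")
mk={"top":nutmask(T),"side":nutmask(Sd)}
X=[]
for uv in NUT_TOP:
    x0=[*pix2("top",uv,.128),.3]
    f=[fit(nuthull(),m,x0,(.006,.006,.7)) for m in (mk,{"top":mk["top"]},{"side":mk["side"]})]
    print([(np.round(v,4),round(e,1)) for v,e in f]); X.append(f[0][0])
X=np.array(X);c=X[:,:2].mean(0);print("c",c,np.hypot(*(X[:,:2]-c).T),np.degrees(np.arctan2(X[:,1]-c[1],X[:,0]-c[0])))
for n,im in(("top",T),("side",Sd)):
    h=cv2.cvtColor(im,cv2.COLOR_BGR2HSV);p=(193,338) if n=="top" else (180,230)
    print(n,im[p[1],p[0]], "stand px",[im[q] for q in ([(350,215),(345,183)] if n=="top" else [(250,165),(255,190)])])
a=cv2.resize(T[300:380,150:310],None,fx=5,fy=5,interpolation=cv2.INTER_CUBIC)[:,:500]
b=cv2.resize(Sd[190:280,140:240],None,fx=3,fy=3,interpolation=cv2.INTER_CUBIC)
o=np.zeros((400,800,3),np.uint8);o[:,:500]=a;o[:270,500:]=b;cv2.imwrite("pics/key.png",o)
E
python3 m.py
```

```text
[(array([ 0.6321, -0.0335, -0.8487]), np.float64(369.8)), (array([ 0.6331, -0.034 ,  0.9196]), np.float64(50.2)), (array([0.6687, 0.0591, 0.8152]), np.float64(1.0))]
[(array([ 0.6855, -0.1514,  0.4775]), np.float64(418.0)), (array([ 0.6861, -0.1531,  0.648 ]), np.float64(72.2)), (array([ 0.7629, -0.0988, -2.7333]), np.float64(6.0))]
[(array([ 0.5667, -0.2063,  0.4859]), np.float64(523.8)), (array([ 0.5667, -0.2063, -0.1017]), np.float64(74.4)), (array([ 0.5812, -0.1971,  0.494 ]), np.float64(427.9))]
[(array([ 0.5131, -0.0868,  0.7693]), np.float64(471.1)), (array([ 0.5125, -0.0875,  0.192 ]), np.float64(44.2)), (array([ 0.5656, -0.0246, -0.6   ]), np.float64(2.0))]
c [ 0.59936028 -0.11949697] [0.09202416 0.09188205 0.09271871 0.09223261] [  69.13519762  -20.31759667 -110.64569399  159.24927875]
top [43 46 41] stand px [array([144, 171, 184], dtype=uint8), array([142, 169, 181], dtype=uint8)]
side [44 47 50] stand px [array([139, 156, 168], dtype=uint8), array([137, 154, 163], dtype=uint8)]
```

View pics/key.png

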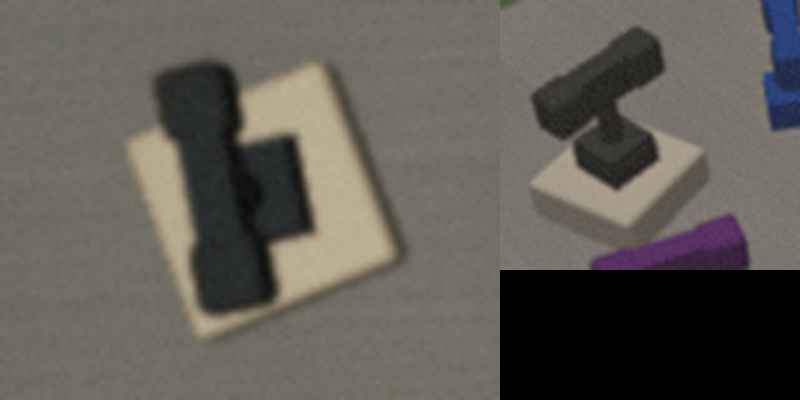

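The crop shows the dark T-key upright on the white stand, with the handle running roughly from (195,100) to (235,280) in the crop, so this is the right one. The side fits disagree with the top ones, so I'll check the projection.

```bash
python3 - <<'E'
from h import *
for P in([.6331,-.034,.134],[.6861,-.1531,.134],[.5667,-.2063,.134],[.5125,-.0875,.134],[.599,-.1195,.121]): print(proj("top",P),proj("side",P))
Sd=cv2.imread("pics/side0.png");T=cv2.imread("pics/top0.png")
for im in(T,Sd):
    n,l,s,c=cv2.connectedComponentsWithStats(nutmask(im).astype(np.uint8))
    print([(np.round(c[i]),s[i,4]) for i in range(1,n) if s[i,4]>20])
hs=cv2.cvtColor(Sd,cv2.COLOR_BGR2HSV);ht=cv2.cvtColor(T,cv2.COLOR_BGR2HSV)
print(hs[260:275,355],hs[300,200],ht[246,370:384],ht[246,362])
E
```

```text
[[377.50300975 242.35831678]] [[356.49762738 259.0457489 ]]
[[444.49709419 207.58121938]] [[439.90964219 283.72173313]]
[[483.79905408 275.02804076]] [[417.10910829 351.80265463]]
[[416.33481102 312.63318555]] [[323.75458771 321.38209011]]
[[428.8264423  260.63997261]] [[382.66620813 307.62966536]]
[(array([585., 205.]), np.int32(5941)), (array([443., 210.]), np.int32(172)), (array([376., 245.]), np.int32(185)), (array([ 24., 304.]), np.int32(4620)), (array([481., 277.]), np.int32(189)), (array([415., 313.]), np.int32(201))]
[(array([276., 169.]), np.int32(29))]
[[ 18 144 170]
 [ 17 139 174]
 [ 17 139 176]
 [ 18 146 170]
 [ 17 141 155]
 [ 17 145 134]
 [ 17 132 118]
 [ 17 139 101]
 [ 17 137  99]
 [ 17 138 105]
 [ 18 137 108]
 [ 17 141 103]
 [ 17 138 109]
 [ 16 140 106]
 [ 17 143 105]] [143 118 106] [[ 21 208 151]
 [ 21 196 168]
 [ 21 203 173]
 [ 21 201 178]
 [ 21 201 179]
 [ 22 201 178]
 [ 21 199 178]
 [ 21 201 175]
 [ 22 204 174]
 [ 22 202 173]
 [ 22 201 175]
 [ 22 202 172]
 [ 21 202 159]
 [ 21 203 127]] [ 56  16 110]
```

```bash
python3 - <<'E'
import re
s=open("h.py").read()
s=s.replace("h[...,1]>150)&(h[...,2]>90)","h[...,1]>95)&(h[...,2]>70)")
s=s.replace("step=(.006,.006,.3)):","step=(.006,.006,.3),fixed=()):").replace("            e+=np.abs","            for h in fixed: cv2.fillConvexPoly(im,cv2.convexHull(np.round((proj(n,h)-a+.5)*S).astype(np.int32)),255)\n            e+=np.abs")
s+='''
def keyhull(z): # z of mouth
    return [box(.036,.016,z+.053,z+.079),box(.025,.024,z+.054,z+.078,.0295),box(.025,.024,z+.054,z+.078,-.0295),box(.014,.014,z+.02,z+.055),box(.0365,.0365,z,z+.022)]
def keymask(im,n): return (im.max(2)<(80 if n=="top" else 85)).astype(float)
'''
open("h.py","w").write(s)
s=open("m.py").read()
i=s.index("for n,im in");s=s[:i]+'''
km={"top":keymask(T,"top"),"side":keymask(Sd,"side")}
x0=[*pix2("top",(193,338),.1),0.]
for d in (0,np.pi/2):
  for m in(km,{"top":km["top"]},{"side":km["side"]}):
    k=fit(keyhull(.03),m,[x0[0],x0[1],d],(.01,.01,.7));print("key",np.round(k[0],4),k[1])
    if m is km and (d==0 or k[1]<K[1]): K=k
fx=[place(h,*K[0]) for h in keyhull(.03)]
sm={}
for n,im in(("top",T),("side",Sd)):
    f=im.astype(int); sm[n]=(((f[...,2]>(135 if n=="top" else 135))&(f[...,2]-f[...,0]>15))|(km[n]>0)).astype(float)
for m in(sm,{"top":sm["top"]},{"side":sm["side"]}):
    k=fit([box(.08,.08,.03,.03)],m,[K[0][0],K[0][1],.3],(.01,.01,.7),fixed=fx);print("stand",np.round(k[0],4),k[1])
    if m is sm: St=k[0]
o=[]
for n,im,(x,y) in(("top",T,(150,290)),("side",Sd,(130,185)),("top",T,(355,180)),("side",Sd,(290,240))):
    w=110 if y in(290,185) else 170
    sc=400/w if w==170 else 400/w
    c=cv2.resize(im[y:y+w*3//4,x:x+w],(400,300),interpolation=cv2.INTER_CUBIC)
    for h in fx+[place(box(.08,.08,.03,.03),*St)]+[place(nuthull()[0],*v) for v in X]:
        q=(proj(n,h)-[x,y]+.5)*400/w; cv2.polylines(c,[cv2.convexHull(np.round(q).astype(np.int32))],True,(0,0,255),1)
    o.append(c)
cv2.imwrite("pics/ov.png",np.vstack([np.hstack(o[:2]),np.hstack(o[2:])]))
'''
open("m.py","w").write(s)
E
python3 m.py
```

```text
[(array([ 0.6312, -0.0325,  0.8178]), np.float64(37.9)), (array([ 0.6314, -0.0328,  0.858 ]), np.float64(16.9)), (array([ 0.6313, -0.032 ,  0.8255]), np.float64(16.7))]
[(array([ 0.6845, -0.151 , -1.0937]), np.float64(40.5)), (array([ 0.6846, -0.1515,  0.4859]), np.float64(19.1)), (array([ 0.6847, -0.1509,  0.4691]), np.float64(19.4))]
[(array([ 0.5656, -0.2044, -0.3626]), np.float64(53.1)), (array([ 0.5659, -0.2053, -0.3355]), np.float64(23.8)), (array([ 0.5656, -0.2042, -0.3485]), np.float64(22.5))]
[(array([ 0.5124, -0.0856,  0.1638]), np.float64(47.7)), (array([ 0.5124, -0.0863,  0.1738]), np.float64(18.3)), (array([ 0.5123, -0.0852,  0.1255]), np.float64(20.2))]
c [ 0.59841314 -0.11837869] [0.09196837 0.09204055 0.09210881 0.09208141] [  69.09071712  -20.75976968 -110.88370576  159.15278813]
key [0.498  0.2869 0.1782] 282.78431372549016
key [0.498  0.2856 0.1893] 137.01960784313727
key [0.4985 0.2884 0.1903] 122.69803921568626
key [0.4984 0.287  3.3042] 274.7019607843137
key [0.4984 0.2856 0.1782] 128.9686274509804
key [0.4983 0.2883 3.34  ] 122.28235294117646
stand [0.4965 0.2869 0.3408] 609.8941176470588
stand [0.497  0.2866 0.3413] 264.45882352941175
stand [0.4962 0.2865 0.336 ] 338.6862745098039
```

View pics/ov.png

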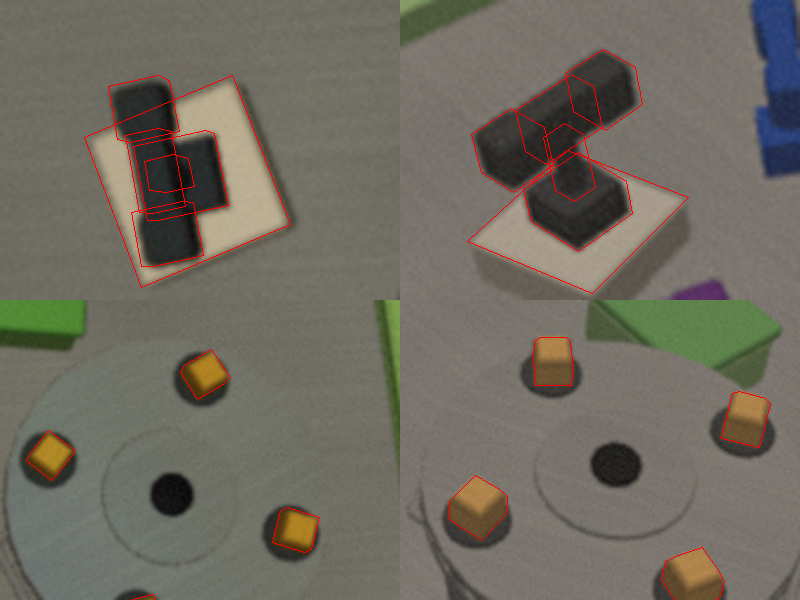

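The overlay matches the nuts, key and stand well in both views (key at top px (193,338), nuts at (376,246), (442,212), (481,278) and (414,314)). I'll start moving towards the key.

apply_moves(
  steps=[
    {"translation": [0.08,-0.12,0],"rotation": [0,0,0.14]},
    {"translation": [0.16,-0.24,0],"rotation": [0,0,0.28]},
    {"translation": [0.24,-0.36,0],"rotation": [0,0,0.42]},
    {"translation": [0.32,-0.5,0],"rotation": [0,0,0.56]},
    {"translation": [0.4,-0.62,0],"rotation": [0,0,0.7]},
    {"translation": [0.45,-0.72,0],"rotation": [0,0,0.8]},
    {"translation": [0.5,-0.82,0],"rotation": [0,0,0.9]},
    {"translation": [0.56,-0.9,0],"rotation": [0,0,1.0]},
    {"translation": [0.6,-0.96,0],"rotation": [0,0,1.0]},
    {"translation": [0.6,-0.96,0],"rotation": [0,0,1.0]},
  ],
  jaw=-1,
  newtons=60,
)

```text
t: 0.93
eef_pos: [0.4537, 0.3606, 0.2264]
ee_rot: [3.141, 0.0, 0.056]
force: [-0.7, 0.1, 0.7]
width: 0.0874
gripper_force: 0.0
```

```bash
python3 -c "
import station; print(station.hold_point_z if hasattr(station,'hold_point_z') else [x for x in dir(station) if not x.startswith('_')])
print(station.get_state()['moment'], station.get_state()['q'])"
```

```text
0.0188
[-0.02701553  0.0458147  -0.02464483] [ 1.00895065e+00  2.03329476e-01 -2.03734802e-01  7.86432475e-05
 -1.16453906e+00  6.18201367e-01]
```

apply_moves(
  steps=[
    {"translation": [0.09,-0.15,0],"rotation": [0,0,0.12]},
    {"translation": [0.178,-0.295,0],"rotation": [0,0,0.246]},
    {"translation": [0.178,-0.295,-0.1],"rotation": [0,0,0.246]},
    {"translation": [0.178,-0.295,-0.22],"rotation": [0,0,0.246]},
    {"translation": [0.178,-0.295,-0.34],"rotation": [0,0,0.246]},
    {"translation": [0.178,-0.295,-0.44],"rotation": [0,0,0.246]},
    {"translation": [0.178,-0.295,-0.52],"rotation": [0,0,0.246]},
    {"translation": [0.178,-0.295,-0.57],"rotation": [0,0,0.246]},
    {"translation": [0.178,-0.295,-0.598],"rotation": [0,0,0.246]},
    {"translation": [0.178,-0.295,-0.598],"rotation": [0,0,0.246]},
  ],
  jaw=-1,
)

```text
t: 1.77
eef_pos: [0.4961, 0.2892, 0.0753]
ee_rot: [3.14, 0.003, 0.188]
force: [0.0, -0.1, -0.0]
width: 0.0872
gripper_force: 0.0
```

apply_moves(
  steps=[
    {"translation": [0,0,0],"rotation": [0,0,0]},
    {"translation": [0,0,0],"rotation": [0,0,0]},
    {"translation": [0,0,0],"rotation": [0,0,0]},
    {"translation": [0,0,0],"rotation": [0,0,0]},
    {"translation": [0,0,0],"rotation": [0,0,0]},
    {"translation": [0,0,0],"rotation": [0,0,0]},
    {"translation": [0,0,0],"rotation": [0,0,0]},
    {"translation": [0,0,0],"rotation": [0,0,0]},
    {"translation": [0,0,0],"rotation": [0,0,0]},
    {"translation": [0,0,0],"rotation": [0,0,0]},
  ],
  jaw=1,
  newtons=60,
)

```text
t: 2.6
eef_pos: [0.4971, 0.2896, 0.077]
ee_rot: [3.142, 0.0, 0.188]
force: [-0.4, -0.4, -0.2]
width: 0.0268
gripper_force: 0.0
```

apply_moves(
  steps=[
    {"translation": [0,0,0],"rotation": [0,0,0]},
    {"translation": [0,0,0],"rotation": [0,0,0]},
    {"translation": [0,0,0],"rotation": [0,0,0]},
    {"translation": [0,0,0],"rotation": [0,0,0]},
    {"translation": [0,0,0],"rotation": [0,0,0]},
    {"translation": [0,0,0],"rotation": [0,0,0]},
    {"translation": [0,0,0.04],"rotation": [0,0,0]},
    {"translation": [0,0,0.14],"rotation": [0,0,0]},
    {"translation": [0,0,0.28],"rotation": [0,0,0]},
    {"translation": [0,0,0.4],"rotation": [0,0,0]},
  ],
)

```text
t: 3.43
eef_pos: [0.4969, 0.2894, 0.179]
ee_rot: [3.141, 0.0, 0.188]
force: [-0.4, 1.1, -3.6]
width: 0.0157
gripper_force: 60.0
```

apply_moves(
  steps=[
    {"translation": [0,0,0.1],"rotation": [0,0,0]},
    {"translation": [0,-0.1,0.154],"rotation": [0,0,0]},
    {"translation": [0,-0.22,0.154],"rotation": [0,0,0]},
    {"translation": [0,-0.34,0.154],"rotation": [0,0,0]},
    {"translation": [0.02,-0.46,0.154],"rotation": [0,0,-0.01]},
    {"translation": [0.02,-0.58,0.154],"rotation": [0,0,-0.02]},
    {"translation": [0.03,-0.7,0.154],"rotation": [0,0,-0.03]},
    {"translation": [0.04,-0.8,0.154],"rotation": [0,0,-0.04]},
    {"translation": [0.05,-0.9,0.154],"rotation": [0,0,-0.05]},
    {"translation": [0.06,-1.0,0.154],"rotation": [0,0,-0.05]},
  ],
)

```text
t: 4.27
eef_pos: [0.5118, 0.0383, 0.2164]
ee_rot: [-3.141, -0.001, 0.161]
force: [0.4, 0.2, -3.6]
width: 0.0154
gripper_force: 60.0
```

apply_moves(
  steps=[
    {"translation": [0,-0.1,0],"rotation": [0,0,0]},
    {"translation": [0,-0.2,0],"rotation": [0,0,0]},
    {"translation": [0,-0.3,0],"rotation": [0,0,0]},
    {"translation": [0,-0.4,0],"rotation": [0,0,0]},
    {"translation": [0,-0.46,0],"rotation": [0,0,0]},
    {"translation": [0,-0.5,0],"rotation": [0,0,0]},
    {"translation": [0,-0.5,0],"rotation": [0,0,0]},
    {"translation": [0,-0.5,0],"rotation": [0,0,0]},
    {"translation": [0,-0.5,0],"rotation": [0,0,0]},
    {"translation": [0,-0.5,0],"rotation": [0,0,0]},
  ],
)

```text
t: 5.1
eef_pos: [0.5121, -0.0846, 0.2157]
ee_rot: [-3.141, -0.0, 0.162]
force: [0.2, -0.0, -3.4]
width: 0.0155
gripper_force: 60.0
```

```bash
cat > chk.py <<'E'
from h import *
import sys
s=get_state(); im=grab_frame("side"); cv2.imwrite(f"pics/{sys.argv[1]}.png",im)
x,y,z=s["eef_pos"]; yaw=s["ee_rot"][2]; zm=z+.0188-.066
print(s["eef_pos"],s["ee_rot"],s["force"],s["moment"])
K=[place(h,x,y,yaw) for h in keyhull(zm)]
uv=proj("side",[x,y,zm+.04])[0]; a=(uv-[75,56]).astype(int); a=np.maximum(a,0)
c=cv2.resize(im[a[1]:a[1]+112,a[0]:a[0]+150],None,fx=4,fy=4,interpolation=cv2.INTER_CUBIC)
for h in K: cv2.polylines(c,[cv2.convexHull(np.round((proj("side",h)-a+.5)*4).astype(np.int32))],True,(0,0,255),1)
cv2.imwrite(f"pics/{sys.argv[1]}c.png",c)
E
python3 chk.py a
```

```text
[ 0.51212739 -0.08459871  0.21566522] [-3.14144712e+00 -1.36795208e-04  1.62353038e-01] [ 0.16223481 -0.01529337 -3.39612831] [-0.06799189 -0.00991952 -0.020688  ]
```

View pics/ac.png

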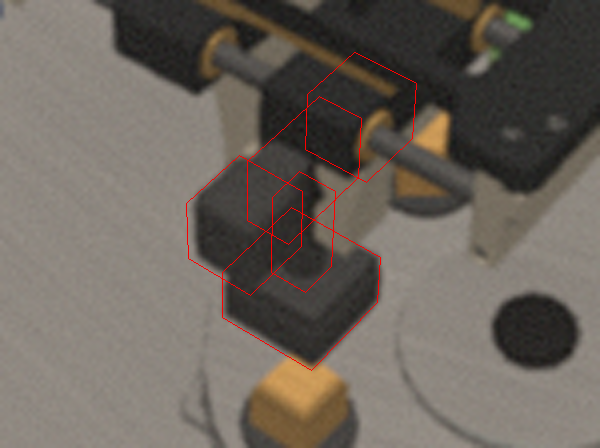

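The side crop shows the key hanging upright, with its socket at (300,300) in the crop, directly over the nut at (298,395). The model outline matches. Descending.

apply_moves(
  steps=[
    {"translation": [0,-0.002,-0.05],"rotation": [0,0,0]},
    {"translation": [0,-0.002,-0.1],"rotation": [0,0,0]},
    {"translation": [0,-0.002,-0.13],"rotation": [0,0,0]},
    {"translation": [0,-0.002,-0.15],"rotation": [0,0,0]},
    {"translation": [0,-0.002,-0.165],"rotation": [0,0,0]},
    {"translation": [0,-0.002,-0.18],"rotation": [0,0,0]},
    {"translation": [0,-0.002,-0.19],"rotation": [0,0,0]},
    {"translation": [0,-0.002,-0.194],"rotation": [0,0,0]},
    {"translation": [0,-0.002,-0.194],"rotation": [0,0,-0.1]},
    {"translation": [0,-0.002,-0.194],"rotation": [0,0,-0.2]},
  ],
)

```text
t: 5.98
eef_pos: [0.5123, -0.0859, 0.1673]
ee_rot: [3.142, -0.0, 0.054]
force: [0.3, 1.1, -4.2]
width: 0.0156
gripper_force: 60.0
```

apply_moves(
  steps=[
    {"translation": [0,0,0],"rotation": [0,0,-0.07]},
    {"translation": [0,0,0],"rotation": [0,0,-0.14]},
    {"translation": [0,0,0],"rotation": [0,0,-0.22]},
    {"translation": [0,0,0],"rotation": [0,0,-0.3]},
    {"translation": [0,0,0],"rotation": [0,0,-0.38]},
    {"translation": [0,0,0],"rotation": [0,0,-0.46]},
    {"translation": [0,0,0],"rotation": [0,0,-0.54]},
    {"translation": [0,0,0],"rotation": [0,0,-0.62]},
    {"translation": [0,0,0],"rotation": [0,0,-0.7]},
    {"translation": [0,0,0],"rotation": [0,0,-0.78]},
  ],
)

```text
t: 6.82
eef_pos: [0.5119, -0.0855, 0.1672]
ee_rot: [-3.141, 0.0, -0.354]
force: [-0.2, 2.4, -4.1]
width: 0.016
gripper_force: 60.0
```

```bash
cat > st.py <<'E'
from station import *
s=get_state(); print(s["eef_pos"].round(4),s["ee_rot"].round(3),"F",s["force"].round(1),"M",s["moment"].round(3),"t6",s["joint_efforts"][5].round(3),"q6",s["q"][5].round(3))
E
python3 st.py
```

```text
[ 0.5119 -0.0855  0.1672] [-3.141  0.    -0.354] F [-0.2  2.4 -4.1] M [1.031 0.439 0.112] t6 0.701 q6 1.005
```

apply_moves(
  steps=[
    {"translation": [0,0,0],"rotation": [0,0,-0.1]},
    {"translation": [0,0,0],"rotation": [0,0,-0.2]},
    {"translation": [0,0,0],"rotation": [0,0,-0.3]},
    {"translation": [0,0,0],"rotation": [0,0,-0.4]},
    {"translation": [0,0,0],"rotation": [0,0,-0.5]},
    {"translation": [0,0,0],"rotation": [0,0,-0.55]},
    {"translation": [0,0,0],"rotation": [0,0,-0.55]},
    {"translation": [0,0,0],"rotation": [0,0,-0.55]},
    {"translation": [0,0,0],"rotation": [0,0,-0.36]},
    {"translation": [0,0,0],"rotation": [0,0,-0.17]},
  ],
)

```text
t: 7.65
eef_pos: [0.5124, -0.086, 0.1674]
ee_rot: [-3.142, -0.001, -0.435]
force: [-0.1, -0.2, -4.2]
width: 0.0154
gripper_force: 60.0
```

```bash
python3 st.py
```

```text
[ 0.5124 -0.086   0.1674] [-3.142e+00 -1.000e-03 -4.350e-01] F [-0.1 -0.2 -4.2] M [-0.031  0.042  0.09 ] t6 -2.337 q6 0.923
```

apply_moves(
  steps=[
    {"translation": [0,0,0.09],"rotation": [0,0,0]},
    {"translation": [0,0,0.19],"rotation": [0,0,-0.08]},
    {"translation": [0.11,-0.04,0.194],"rotation": [0,0,-0.2]},
    {"translation": [0.22,-0.08,0.194],"rotation": [0,0,-0.32]},
    {"translation": [0.34,-0.13,0.194],"rotation": [0,0,-0.45]},
    {"translation": [0.46,-0.17,0.194],"rotation": [0,0,-0.58]},
    {"translation": [0.56,-0.21,0.194],"rotation": [0,0,-0.7]},
    {"translation": [0.64,-0.24,0.194],"rotation": [0,0,-0.82]},
    {"translation": [0.688,-0.259,0.194],"rotation": [0,0,-0.94]},
    {"translation": [0.688,-0.259,0.194],"rotation": [0,0,-1.0]},
  ],
)

```text
t: 8.48
eef_pos: [0.6862, -0.1521, 0.2141]
ee_rot: [3.14, -0.0, -0.968]
force: [1.3, 0.4, -3.7]
width: 0.016
gripper_force: 60.0
```

apply_moves(
  steps=[
    {"translation": [0,0,-0.02],"rotation": [0,0,-0.12]},
    {"translation": [0,0,-0.07],"rotation": [0,0,-0.245]},
    {"translation": [0,0,-0.11],"rotation": [0,0,-0.245]},
    {"translation": [0,0,-0.14],"rotation": [0,0,-0.245]},
    {"translation": [0,0,-0.16],"rotation": [0,0,-0.245]},
    {"translation": [0,0,-0.175],"rotation": [0,0,-0.245]},
    {"translation": [0,0,-0.19],"rotation": [0,0,-0.245]},
    {"translation": [0,0,-0.194],"rotation": [0,0,-0.245]},
    {"translation": [0,0,-0.194],"rotation": [0,0,-0.3]},
    {"translation": [0,0,-0.194],"rotation": [0,0,-0.4]},
  ],
)

```text
t: 9.32
eef_pos: [0.6843, -0.1506, 0.1674]
ee_rot: [-3.141, -0.0, -1.174]
force: [0.2, -0.4, -3.2]
width: 0.0156
gripper_force: 60.0
```

apply_moves(
  steps=[
    {"translation": [0,0,0],"rotation": [0,0,-0.09]},
    {"translation": [0,0,0],"rotation": [0,0,-0.18]},
    {"translation": [0,0,0],"rotation": [0,0,-0.27]},
    {"translation": [0,0,0],"rotation": [0,0,-0.36]},
    {"translation": [0,0,0],"rotation": [0,0,-0.45]},
    {"translation": [0,0,0],"rotation": [0,0,-0.54]},
    {"translation": [0,0,0],"rotation": [0,0,-0.63]},
    {"translation": [0,0,0],"rotation": [0,0,-0.72]},
    {"translation": [0,0,0],"rotation": [0,0,-0.81]},
    {"translation": [0,0,0],"rotation": [0,0,-0.9]},
  ],
)

```text
t: 10.15
eef_pos: [0.6837, -0.151, 0.1675]
ee_rot: [3.141, -0.001, -1.647]
force: [-1.8, -0.8, -2.7]
width: 0.0152
gripper_force: 60.0
```

```bash
python3 st.py
```

```text
[ 0.6837 -0.151   0.1675] [ 3.141e+00 -1.000e-03 -1.647e+00] F [-1.8 -0.8 -2.7] M [-0.314  0.598  0.122] t6 0.802 q6 -0.136
```

apply_moves(
  steps=[
    {"translation": [0,0,0],"rotation": [0,0,-0.1]},
    {"translation": [0,0,0],"rotation": [0,0,-0.2]},
    {"translation": [0,0,0],"rotation": [0,0,-0.3]},
    {"translation": [0,0,0],"rotation": [0,0,-0.4]},
    {"translation": [0,0,0],"rotation": [0,0,-0.473]},
    {"translation": [0,0,0],"rotation": [0,0,-0.473]},
    {"translation": [0,0,0],"rotation": [0,0,-0.473]},
    {"translation": [0,0,0],"rotation": [0,0,-0.28]},
    {"translation": [0,0,0],"rotation": [0,0,-0.093]},
    {"translation": [0,0,0.05],"rotation": [0,0,-0.093]},
  ],
)

```text
t: 10.98
eef_pos: [0.683, -0.1502, 0.1774]
ee_rot: [3.138, 0.0, -1.688]
force: [0.6, 1.2, -4.9]
width: 0.0158
gripper_force: 60.0
```

apply_moves(
  steps=[
    {"translation": [0,0,0.08],"rotation": [0,0,0]},
    {"translation": [0,0,0.144],"rotation": [0,0,0.05]},
    {"translation": [-0.04,0.08,0.144],"rotation": [0,0,0.17]},
    {"translation": [-0.08,0.17,0.144],"rotation": [0,0,0.29]},
    {"translation": [-0.12,0.26,0.144],"rotation": [0,0,0.41]},
    {"translation": [-0.16,0.35,0.144],"rotation": [0,0,0.53]},
    {"translation": [-0.19,0.42,0.144],"rotation": [0,0,0.65]},
    {"translation": [-0.213,0.474,0.144],"rotation": [0,0,0.77]},
    {"translation": [-0.213,0.474,0.144],"rotation": [0,0,0.89]},
    {"translation": [-0.213,0.474,0.144],"rotation": [0,0,1.0]},
  ],
)

```text
t: 11.82
eef_pos: [0.6312, -0.0308, 0.2174]
ee_rot: [-3.139, -0.0, -1.167]
force: [0.0, -1.4, -3.8]
width: 0.0154
gripper_force: 60.0
```

apply_moves(
  steps=[
    {"translation": [0,0,0],"rotation": [0,0,0.2]},
    {"translation": [0,0,0],"rotation": [0,0,0.42]},
    {"translation": [0,0,-0.02],"rotation": [0,0,0.63]},
    {"translation": [0,0,-0.05],"rotation": [0,0,0.813]},
    {"translation": [0,0,-0.09],"rotation": [0,0,0.813]},
    {"translation": [0,0,-0.13],"rotation": [0,0,0.813]},
    {"translation": [0,0,-0.155],"rotation": [0,0,0.813]},
    {"translation": [0,0,-0.175],"rotation": [0,0,0.813]},
    {"translation": [0,0,-0.19],"rotation": [0,0,0.813]},
    {"translation": [0,0,-0.194],"rotation": [0,0,0.813]},
  ],
)

```text
t: 12.65
eef_pos: [0.6306, -0.0322, 0.1663]
ee_rot: [3.141, 0.001, -0.746]
force: [-1.1, 0.2, -4.1]
width: 0.0157
gripper_force: 60.0
```

apply_moves(
  steps=[
    {"translation": [0,0,0],"rotation": [0,0,-0.1]},
    {"translation": [0,0,0],"rotation": [0,0,-0.2]},
    {"translation": [0,0,0],"rotation": [0,0,-0.3]},
    {"translation": [0,0,0],"rotation": [0,0,-0.4]},
    {"translation": [0,0,0],"rotation": [0,0,-0.5]},
    {"translation": [0,0,0],"rotation": [0,0,-0.6]},
    {"translation": [0,0,0],"rotation": [0,0,-0.7]},
    {"translation": [0,0,0],"rotation": [0,0,-0.8]},
    {"translation": [0,0,0],"rotation": [0,0,-0.9]},
    {"translation": [0,0,0],"rotation": [0,0,-1.0]},
  ],
)

```text
t: 13.48
eef_pos: [0.6306, -0.0323, 0.1673]
ee_rot: [3.141, -0.0, -1.271]
force: [-0.2, -0.8, -2.1]
width: 0.0154
gripper_force: 60.0
```

```bash
python3 st.py
```

```text
[ 0.6306 -0.0323  0.1673] [ 3.141 -0.    -1.271] F [-0.2 -0.8 -2.1] M [-0.031  0.486  0.14 ] t6 0.905 q6 0.042
```

apply_moves(
  steps=[
    {"translation": [0,0,0],"rotation": [0,0,-0.11]},
    {"translation": [0,0,0],"rotation": [0,0,-0.22]},
    {"translation": [0,0,0],"rotation": [0,0,-0.33]},
    {"translation": [0,0,0],"rotation": [0,0,-0.44]},
    {"translation": [0,0,0],"rotation": [0,0,-0.528]},
    {"translation": [0,0,0],"rotation": [0,0,-0.528]},
    {"translation": [0,0,0],"rotation": [0,0,-0.528]},
    {"translation": [0,0,0],"rotation": [0,0,-0.33]},
    {"translation": [0,0,0],"rotation": [0,0,-0.148]},
    {"translation": [0,0,0.04],"rotation": [0,0,-0.148]},
  ],
)

```text
t: 14.32
eef_pos: [0.63, -0.0321, 0.1756]
ee_rot: [3.139, 0.001, -1.34]
force: [-0.9, 0.3, -4.3]
width: 0.0154
gripper_force: 60.0
```

apply_moves(
  steps=[
    {"translation": [0,0,0.08],"rotation": [0,0,0]},
    {"translation": [0,0,0.154],"rotation": [0,0,-0.06]},
    {"translation": [-0.04,-0.11,0.154],"rotation": [0,0,-0.18]},
    {"translation": [-0.09,-0.23,0.154],"rotation": [0,0,-0.31]},
    {"translation": [-0.13,-0.35,0.154],"rotation": [0,0,-0.44]},
    {"translation": [-0.18,-0.47,0.154],"rotation": [0,0,-0.57]},
    {"translation": [-0.22,-0.58,0.154],"rotation": [0,0,-0.7]},
    {"translation": [-0.25,-0.65,0.154],"rotation": [0,0,-0.82]},
    {"translation": [-0.262,-0.688,0.154],"rotation": [0,0,-0.94]},
    {"translation": [-0.262,-0.688,0.154],"rotation": [0,0,-1.0]},
  ],
)

```text
t: 15.15
eef_pos: [0.5648, -0.2063, 0.2169]
ee_rot: [-3.14, -0.0, -1.877]
force: [0.5, 0.4, -2.8]
width: 0.0157
gripper_force: 60.0
```

apply_moves(
  steps=[
    {"translation": [0,0,-0.02],"rotation": [0,0,-0.096]},
    {"translation": [0,0,-0.07],"rotation": [0,0,-0.096]},
    {"translation": [0,0,-0.11],"rotation": [0,0,-0.096]},
    {"translation": [0,0,-0.14],"rotation": [0,0,-0.096]},
    {"translation": [0,0,-0.16],"rotation": [0,0,-0.096]},
    {"translation": [0,0,-0.175],"rotation": [0,0,-0.096]},
    {"translation": [0,0,-0.19],"rotation": [0,0,-0.096]},
    {"translation": [0,0,-0.194],"rotation": [0,0,-0.096]},
    {"translation": [0,0,-0.194],"rotation": [0,0,-0.15]},
    {"translation": [0,0,-0.194],"rotation": [0,0,-0.25]},
  ],
)

```text
t: 15.98
eef_pos: [0.5656, -0.2042, 0.1673]
ee_rot: [-3.141, -0.0, -2.001]
force: [-0.3, -0.6, -3.3]
width: 0.0158
gripper_force: 60.0
```

apply_moves(
  steps=[
    {"translation": [0,0,0],"rotation": [0,0,-0.09]},
    {"translation": [0,0,0],"rotation": [0,0,-0.18]},
    {"translation": [0,0,0],"rotation": [0,0,-0.27]},
    {"translation": [0,0,0],"rotation": [0,0,-0.36]},
    {"translation": [0,0,0],"rotation": [0,0,-0.45]},
    {"translation": [0,0,0],"rotation": [0,0,-0.54]},
    {"translation": [0,0,0],"rotation": [0,0,-0.63]},
    {"translation": [0,0,0],"rotation": [0,0,-0.72]},
    {"translation": [0,0,0],"rotation": [0,0,-0.81]},
    {"translation": [0,0,0],"rotation": [0,0,-0.9]},
  ],
)

```text
t: 16.82
eef_pos: [0.5647, -0.2043, 0.1672]
ee_rot: [3.141, -0.001, -2.473]
force: [-2.1, -0.6, -2.5]
width: 0.0157
gripper_force: 60.0
```

```bash
python3 st.py
```

```text
[ 0.5647 -0.2043  0.1672] [ 3.141e+00 -1.000e-03 -2.473e+00] F [-2.1 -0.6 -2.5] M [-0.035  0.72   0.107] t6 0.802 q6 -0.881
```

apply_moves(
  steps=[
    {"translation": [0,0,0],"rotation": [0,0,-0.1]},
    {"translation": [0,0,0],"rotation": [0,0,-0.2]},
    {"translation": [0,0,0],"rotation": [0,0,-0.3]},
    {"translation": [0,0,0],"rotation": [0,0,-0.4]},
    {"translation": [0,0,0],"rotation": [0,0,-0.475]},
    {"translation": [0,0,0],"rotation": [0,0,-0.475]},
    {"translation": [0,0,0],"rotation": [0,0,-0.475]},
    {"translation": [0,0,0],"rotation": [0,0,-0.28]},
    {"translation": [0,0,0],"rotation": [0,0,-0.095]},
    {"translation": [0,0,0.04],"rotation": [0,0,-0.095]},
  ],
)

```text
t: 17.65
eef_pos: [0.5647, -0.2038, 0.1757]
ee_rot: [3.14, -0.001, -2.516]
force: [-1.0, 0.2, -4.0]
width: 0.0156
gripper_force: 60.0
```

apply_moves(
  steps=[
    {"translation": [0,0,0.08],"rotation": [0,0,0]},
    {"translation": [0,0,0.154],"rotation": [0,0,0.05]},
    {"translation": [-0.04,0.08,0.154],"rotation": [0,0,0.17]},
    {"translation": [-0.08,0.17,0.154],"rotation": [0,0,0.29]},
    {"translation": [-0.12,0.26,0.154],"rotation": [0,0,0.41]},
    {"translation": [-0.16,0.35,0.154],"rotation": [0,0,0.53]},
    {"translation": [-0.19,0.42,0.154],"rotation": [0,0,0.65]},
    {"translation": [-0.213,0.475,0.154],"rotation": [0,0,0.77]},
    {"translation": [-0.213,0.475,0.154],"rotation": [0,0,0.89]},
    {"translation": [-0.213,0.475,0.154],"rotation": [0,0,0.977]},
  ],
)

```text
t: 18.48
eef_pos: [0.5126, -0.0844, 0.2171]
ee_rot: [-3.139, 0.002, -2.007]
force: [0.6, 0.1, -3.1]
width: 0.0161
gripper_force: 60.0
```

```bash
python3 st.py; cat > nf.py <<'E'
from h import *
import sys
im=grab_frame("side");cv2.imwrite(f"pics/{sys.argv[1]}.png",im)
m={"side":nutmask(im)}
for k,v in dict(A=(.6312,-.0325,-1.346),B=(.6845,-.151,-1.694),C=(.5656,-.2044,-2.52),D=(.5124,-.0857,-.44)).items():
    r=fit(nuthull(),m,v,(.004,.004,.5)); print(k,r[0].round(4),"dyaw",round(r[0][2]-v[2],3),r[1])
E
python3 nf.py n1
```

```text
[ 0.5126 -0.0844  0.2171] [-3.139e+00  2.000e-03 -2.007e+00] F [ 0.6  0.1 -3.1] M [ 0.033 -0.161  0.017] t6 -0.714 q6 -0.651
A [ 0.6317 -0.0329 -1.0942] dyaw 0.252 70.4078431372549
B [ 0.6845 -0.1508 -1.6398] dyaw 0.054 19.415686274509802
C [ 0.5655 -0.2041 -2.4985] dyaw 0.022 21.854901960784318
D [ 0.5126 -0.0853 -0.4179] dyaw 0.022 20.517647058823528
```

View pics/n1.png

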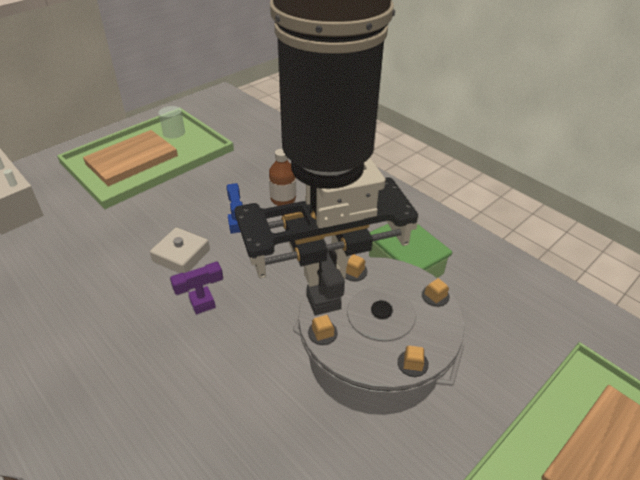

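The picture shows the stand with its bare post at (178,243) and the key over nut D at (322,327). All four nuts have turned about 0.57 rad. Starting the second pass at D.

apply_moves(
  steps=[
    {"translation": [0,0,-0.05],"rotation": [0,0,0]},
    {"translation": [0,0,-0.1],"rotation": [0,0,0]},
    {"translation": [0,0,-0.13],"rotation": [0,0,0]},
    {"translation": [0,0,-0.15],"rotation": [0,0,0]},
    {"translation": [0,0,-0.17],"rotation": [0,0,0]},
    {"translation": [0,0,-0.185],"rotation": [0,0,0]},
    {"translation": [0,0,-0.194],"rotation": [0,0,0]},
    {"translation": [0,0,-0.194],"rotation": [0,0,-0.12]},
    {"translation": [0,0,-0.194],"rotation": [0,0,-0.24]},
    {"translation": [0,0,-0.194],"rotation": [0,0,-0.36]},
  ],
)

```text
t: 19.37
eef_pos: [0.5116, -0.0856, 0.1671]
ee_rot: [3.141, -0.001, -2.201]
force: [-1.9, -0.1, -3.4]
width: 0.0156
gripper_force: 60.0
```

apply_moves(
  steps=[
    {"translation": [0,0,0],"rotation": [0,0,-0.1]},
    {"translation": [0,0,0],"rotation": [0,0,-0.2]},
    {"translation": [0,0,0],"rotation": [0,0,-0.3]},
    {"translation": [0,0,0],"rotation": [0,0,-0.4]},
    {"translation": [0,0,0],"rotation": [0,0,-0.5]},
    {"translation": [0,0,0],"rotation": [0,0,-0.6]},
    {"translation": [0,0,0],"rotation": [0,0,-0.7]},
    {"translation": [0,0,0],"rotation": [0,0,-0.8]},
    {"translation": [0,0,0],"rotation": [0,0,-0.8]},
    {"translation": [0,0,0],"rotation": [0,0,-0.8]},
  ],
)

```text
t: 20.2
eef_pos: [0.5115, -0.0855, 0.167]
ee_rot: [3.141, -0.001, -2.615]
force: [-3.6, 0.3, -2.0]
width: 0.0157
gripper_force: 60.0
```

```bash
python3 st.py
```

```text
[ 0.5115 -0.0855  0.167 ] [ 3.141e+00 -1.000e-03 -2.615e+00] F [-3.6  0.3 -2. ] M [0.056 1.125 0.121] t6 -0.396 q6 -1.258
```

apply_moves(
  steps=[
    {"translation": [0,0,0],"rotation": [0,0,-0.03]},
    {"translation": [0,0,0],"rotation": [0,0,-0.06]},
    {"translation": [0,0,0],"rotation": [0,0,-0.09]},
    {"translation": [0,0,0],"rotation": [0,0,-0.12]},
    {"translation": [0,0,0],"rotation": [0,0,-0.15]},
    {"translation": [0,0,0],"rotation": [0,0,-0.18]},
    {"translation": [0,0,0],"rotation": [0,0,-0.2]},
    {"translation": [0,0,0],"rotation": [0,0,-0.2]},
    {"translation": [0,0,0],"rotation": [0,0,-0.2]},
    {"translation": [0,0,0],"rotation": [0,0,-0.2]},
  ],
)

```text
t: 21.03
eef_pos: [0.5117, -0.0855, 0.167]
ee_rot: [3.141, -0.001, -2.722]
force: [-4.8, -0.2, -1.3]
width: 0.0156
gripper_force: 60.0
```

```bash
python3 st.py
```

```text
[ 0.5117 -0.0855  0.167 ] [ 3.141e+00 -1.000e-03 -2.722e+00] F [-4.8 -0.2 -1.3] M [-1.000e-03  2.061e+00  1.660e-01] t6 -0.12 q6 -1.365
```

apply_moves(
  steps=[
    {"translation": [-0.003,0,0],"rotation": [0,0,-0.03]},
    {"translation": [-0.003,0,0],"rotation": [0,0,-0.06]},
    {"translation": [-0.003,0,0],"rotation": [0,0,-0.09]},
    {"translation": [-0.003,0,0],"rotation": [0,0,-0.12]},
    {"translation": [-0.003,0,0],"rotation": [0,0,-0.15]},
    {"translation": [-0.003,0,0],"rotation": [0,0,-0.18]},
    {"translation": [-0.003,0,0],"rotation": [0,0,-0.2]},
    {"translation": [-0.003,0,0],"rotation": [0,0,-0.2]},
    {"translation": [-0.003,0,0],"rotation": [0,0,-0.2]},
    {"translation": [-0.003,0,0],"rotation": [0,0,-0.2]},
  ],
)

```text
t: 21.87
eef_pos: [0.5113, -0.0854, 0.167]
ee_rot: [-3.142, 0.0, -2.826]
force: [-2.6, -0.4, -3.2]
width: 0.0157
gripper_force: 60.0
```

```bash
python3 st.py
```

```text
[ 0.5113 -0.0854  0.167 ] [-3.142  0.    -2.826] F [-2.6 -0.4 -3.2] M [-0.313  1.064  0.229] t6 -0.261 q6 -1.469
```

apply_moves(
  steps=[
    {"translation": [-0.001,0,0],"rotation": [0,0,-0.03]},
    {"translation": [-0.001,0,0],"rotation": [0,0,-0.06]},
    {"translation": [-0.001,0,0],"rotation": [0,0,-0.09]},
    {"translation": [-0.001,0,0],"rotation": [0,0,-0.12]},
    {"translation": [-0.001,0,0],"rotation": [0,0,-0.15]},
    {"translation": [-0.001,0,0],"rotation": [0,0,-0.15]},
    {"translation": [-0.001,0,0],"rotation": [0,0,-0.15]},
    {"translation": [-0.001,0,0],"rotation": [0,0,-0.15]},
    {"translation": [-0.001,0,0],"rotation": [0,0,-0.15]},
    {"translation": [-0.001,0,0],"rotation": [0,0,-0.15]},
  ],
)

```text
t: 22.7
eef_pos: [0.5112, -0.0854, 0.1671]
ee_rot: [-3.142, 0.0, -2.905]
force: [-1.9, -0.9, -4.3]
width: 0.0161
gripper_force: 60.1
```

```bash
python3 st.py
```

```text
[ 0.5112 -0.0854  0.1671] [-3.142  0.    -2.905] F [-1.9 -0.9 -4.3] M [-0.322  0.501  0.48 ] t6 -0.505 q6 -1.547
```

apply_moves(
  steps=[
    {"translation": [0,0,0],"rotation": [0,0,0.15]},
    {"translation": [0,0,0],"rotation": [0,0,0.3]},
    {"translation": [0,0,0],"rotation": [0,0,0.45]},
    {"translation": [0,0,0],"rotation": [0,0,0.53]},
    {"translation": [0,0,0.02],"rotation": [0,0,0.53]},
    {"translation": [0,0,0.09],"rotation": [0,0,0.53]},
    {"translation": [0,0,0.16],"rotation": [0,0,0.6]},
    {"translation": [0,0,0.194],"rotation": [0,0,0.75]},
    {"translation": [0.06,-0.02,0.194],"rotation": [0,0,0.9]},
    {"translation": [0.16,-0.06,0.194],"rotation": [0,0,1.0]},
  ],
)

```text
t: 23.53
eef_pos: [0.5513, -0.0997, 0.2181]
ee_rot: [-3.14, 0.004, -2.378]
force: [-0.6, 0.6, -3.7]
width: 0.0154
gripper_force: 60.0
```

apply_moves(
  steps=[
    {"translation": [0.1,-0.04,0],"rotation": [0,0,0.12]},
    {"translation": [0.21,-0.08,0],"rotation": [0,0,0.24]},
    {"translation": [0.32,-0.12,0],"rotation": [0,0,0.36]},
    {"translation": [0.42,-0.16,0],"rotation": [0,0,0.5]},
    {"translation": [0.5,-0.19,0],"rotation": [0,0,0.65]},
    {"translation": [0.532,-0.201,0],"rotation": [0,0,0.8]},
    {"translation": [0.532,-0.201,0],"rotation": [0,0,1.0]},
    {"translation": [0.532,-0.201,0],"rotation": [0,0,1.0]},
    {"translation": [0.532,-0.201,0],"rotation": [0,0,1.0]},
    {"translation": [0.532,-0.201,0],"rotation": [0,0,1.0]},
  ],
)

```text
t: 24.37
eef_pos: [0.6841, -0.1505, 0.216]
ee_rot: [-3.141, 0.0, -1.862]
force: [-0.4, -0.3, -4.2]
width: 0.0159
gripper_force: 60.0
```

apply_moves(
  steps=[
    {"translation": [0,0,0],"rotation": [0,0,0.2]},
    {"translation": [0,0,-0.03],"rotation": [0,0,0.38]},
    {"translation": [0,0,-0.07],"rotation": [0,0,0.38]},
    {"translation": [0,0,-0.11],"rotation": [0,0,0.38]},
    {"translation": [0,0,-0.14],"rotation": [0,0,0.38]},
    {"translation": [0,0,-0.16],"rotation": [0,0,0.38]},
    {"translation": [0,0,-0.175],"rotation": [0,0,0.38]},
    {"translation": [0,0,-0.19],"rotation": [0,0,0.38]},
    {"translation": [0,0,-0.194],"rotation": [0,0,0.38]},
    {"translation": [0,0,-0.194],"rotation": [0,0,0.3]},
  ],
)

```text
t: 25.2
eef_pos: [0.684, -0.1506, 0.1668]
ee_rot: [3.141, -0.0, -1.7]
force: [0.3, 0.6, -3.7]
width: 0.0155
gripper_force: 60.0
```

apply_moves(
  steps=[
    {"translation": [0,0,0],"rotation": [0,0,-0.1]},
    {"translation": [0,0,0],"rotation": [0,0,-0.2]},
    {"translation": [0,0,0],"rotation": [0,0,-0.3]},
    {"translation": [0,0,0],"rotation": [0,0,-0.4]},
    {"translation": [0,0,0],"rotation": [0,0,-0.5]},
    {"translation": [0,0,0],"rotation": [0,0,-0.6]},
    {"translation": [0,0,0],"rotation": [0,0,-0.7]},
    {"translation": [0,0,0],"rotation": [0,0,-0.8]},
    {"translation": [0,0,0],"rotation": [0,0,-0.9]},
    {"translation": [0,0,0],"rotation": [0,0,-1.0]},
  ],
)

```text
t: 26.03
eef_pos: [0.6835, -0.151, 0.1673]
ee_rot: [3.141, -0.001, -2.227]
force: [-2.1, -1.4, -2.3]
width: 0.0161
gripper_force: 60.0
```

apply_moves(
  steps=[
    {"translation": [0,0,0],"rotation": [0,0,-0.05]},
    {"translation": [0,0,0],"rotation": [0,0,-0.1]},
    {"translation": [0,0,0],"rotation": [0,0,-0.15]},
    {"translation": [0,0,0],"rotation": [0,0,-0.18]},
    {"translation": [0,0,0],"rotation": [0,0,-0.18]},
    {"translation": [0,0,0],"rotation": [0,0,-0.18]},
    {"translation": [0,0,0],"rotation": [0,0,-0.18]},
    {"translation": [0,0,0],"rotation": [0,0,-0.18]},
    {"translation": [0,0,0],"rotation": [0,0,-0.18]},
    {"translation": [0,0,0],"rotation": [0,0,-0.18]},
  ],
)

```text
t: 26.87
eef_pos: [0.6837, -0.1509, 0.1671]
ee_rot: [3.141, -0.001, -2.318]
force: [-4.9, -2.2, -1.7]
width: 0.0155
gripper_force: 60.0
```

```bash
python3 st.py
```

```text
[ 0.6837 -0.1509  0.1671] [ 3.141e+00 -1.000e-03 -2.318e+00] F [-4.9 -2.2 -1.7] M [-0.635  1.927  0.05 ] t6 -0.105 q6 -0.808
```

apply_moves(
  steps=[
    {"translation": [-0.004,-0.002,0],"rotation": [0,0,-0.03]},
    {"translation": [-0.004,-0.002,0],"rotation": [0,0,-0.06]},
    {"translation": [-0.004,-0.002,0],"rotation": [0,0,-0.09]},
    {"translation": [-0.004,-0.002,0],"rotation": [0,0,-0.12]},
    {"translation": [-0.004,-0.002,0],"rotation": [0,0,-0.15]},
    {"translation": [-0.004,-0.002,0],"rotation": [0,0,-0.18]},
    {"translation": [-0.004,-0.002,0],"rotation": [0,0,-0.2]},
    {"translation": [-0.004,-0.002,0],"rotation": [0,0,-0.2]},
    {"translation": [-0.004,-0.002,0],"rotation": [0,0,-0.2]},
    {"translation": [-0.004,-0.002,0],"rotation": [0,0,-0.2]},
  ],
)

```text
t: 27.7
eef_pos: [0.6833, -0.151, 0.1672]
ee_rot: [-3.141, 0.0, -2.423]
force: [-1.8, -0.9, -0.3]
width: 0.0157
gripper_force: 60.0
```

```bash
python3 st.py
```

```text
[ 0.6833 -0.151   0.1672] [-3.141  0.    -2.423] F [-1.8 -0.9 -0.3] M [0.113 0.478 0.141] t6 -0.122 q6 -0.912
```

apply_moves(
  steps=[
    {"translation": [-0.001,-0.001,0],"rotation": [0,0,-0.03]},
    {"translation": [-0.001,-0.001,0],"rotation": [0,0,-0.06]},
    {"translation": [-0.001,-0.001,0],"rotation": [0,0,-0.09]},
    {"translation": [-0.001,-0.001,0],"rotation": [0,0,-0.12]},
    {"translation": [-0.001,-0.001,0],"rotation": [0,0,-0.15]},
    {"translation": [-0.001,-0.001,0],"rotation": [0,0,-0.18]},
    {"translation": [-0.001,-0.001,0],"rotation": [0,0,-0.2]},
    {"translation": [-0.001,-0.001,0],"rotation": [0,0,-0.2]},
    {"translation": [-0.001,-0.001,0],"rotation": [0,0,-0.2]},
    {"translation": [-0.001,-0.001,0],"rotation": [0,0,-0.2]},
  ],
)

```text
t: 28.53
eef_pos: [0.683, -0.1512, 0.1671]
ee_rot: [-3.141, 0.0, -2.527]
force: [1.0, 2.8, -1.5]
width: 0.0155
gripper_force: 60.0
```

```bash
python3 st.py
```

```text
[ 0.683  -0.1512  0.1671] [-3.141  0.    -2.527] F [ 1.   2.8 -1.5] M [ 1.059 -0.272  0.095] t6 -0.122 q6 -1.016
```

apply_moves(
  steps=[
    {"translation": [0,0.002,0],"rotation": [0,0,-0.03]},
    {"translation": [0,0.002,0],"rotation": [0,0,-0.06]},
    {"translation": [0,0.002,0],"rotation": [0,0,-0.09]},
    {"translation": [0,0.002,0],"rotation": [0,0,-0.12]},
    {"translation": [0,0.002,0],"rotation": [0,0,-0.15]},
    {"translation": [0,0.002,0],"rotation": [0,0,-0.18]},
    {"translation": [0,0.002,0],"rotation": [0,0,-0.2]},
    {"translation": [0,0.002,0],"rotation": [0,0,-0.2]},
    {"translation": [0,0.002,0],"rotation": [0,0,-0.2]},
    {"translation": [0,0.002,0],"rotation": [0,0,-0.2]},
  ],
)

```text
t: 29.37
eef_pos: [0.6829, -0.151, 0.1671]
ee_rot: [-3.141, 0.0, -2.632]
force: [2.3, -0.2, -1.1]
width: 0.0161
gripper_force: 60.0
```

```bash
python3 st.py
```

```text
[ 0.6829 -0.151   0.1671] [-3.141  0.    -2.632] F [ 2.3 -0.2 -1.1] M [ 0.056 -0.775  0.122] t6 -0.121 q6 -1.122
```

apply_moves(
  steps=[
    {"translation": [0.002,0,0],"rotation": [0,0,-0.03]},
    {"translation": [0.002,0,0],"rotation": [0,0,-0.06]},
    {"translation": [0.002,0,0],"rotation": [0,0,-0.09]},
    {"translation": [0.002,0,0],"rotation": [0,0,-0.12]},
    {"translation": [0.002,0,0],"rotation": [0,0,-0.15]},
    {"translation": [0.002,0,0],"rotation": [0,0,-0.18]},
    {"translation": [0.002,0,0],"rotation": [0,0,-0.2]},
    {"translation": [0.002,0,0],"rotation": [0,0,-0.2]},
    {"translation": [0.002,0,0],"rotation": [0,0,-0.2]},
    {"translation": [0.002,0,0],"rotation": [0,0,-0.2]},
  ],
)

```text
t: 30.2
eef_pos: [0.6832, -0.1509, 0.167]
ee_rot: [3.141, -0.0, -2.737]
force: [-0.8, 0.0, 0.5]
width: 0.0156
gripper_force: 60.1
```

```bash
python3 st.py
```

```text
[ 0.6832 -0.1509  0.167 ] [ 3.141 -0.    -2.737] F [-0.8  0.   0.5] M [-0.025  0.343  0.344] t6 -0.42 q6 -1.226
```

apply_moves(
  steps=[
    {"translation": [0,0,0],"rotation": [0,0,-0.03]},
    {"translation": [0,0,0],"rotation": [0,0,-0.06]},
    {"translation": [0,0,0],"rotation": [0,0,-0.08]},
    {"translation": [0,0,0],"rotation": [0,0,-0.08]},
    {"translation": [0,0,0],"rotation": [0,0,-0.08]},
    {"translation": [0,0,0],"rotation": [0,0,-0.08]},
    {"translation": [0,0,0],"rotation": [0,0,-0.08]},
    {"translation": [0,0,0],"rotation": [0,0,-0.08]},
    {"translation": [0,0,0],"rotation": [0,0,-0.08]},
    {"translation": [0,0,0],"rotation": [0,0,-0.08]},
  ],
)

```text
t: 31.03
eef_pos: [0.6832, -0.1509, 0.167]
ee_rot: [3.142, -0.0, -2.779]
force: [-2.0, -1.0, 0.2]
width: 0.0161
gripper_force: 60.1
```

```bash
python3 st.py
```

```text
[ 0.6832 -0.1509  0.167 ] [ 3.142 -0.    -2.779] F [-2.  -1.   0.2] M [-0.031  0.719  0.573] t6 -0.555 q6 -1.269
```

apply_moves(
  steps=[
    {"translation": [0,0,0],"rotation": [0,0,0.15]},
    {"translation": [0,0,0],"rotation": [0,0,0.3]},
    {"translation": [0,0,0],"rotation": [0,0,0.45]},
    {"translation": [0,0,0],"rotation": [0,0,0.59]},
    {"translation": [0,0,0.02],"rotation": [0,0,0.59]},
    {"translation": [0,0,0.09],"rotation": [0,0,0.59]},
    {"translation": [0,0,0.16],"rotation": [0,0,0.56]},
    {"translation": [0,0,0.194],"rotation": [0,0,0.44]},
    {"translation": [-0.03,0.07,0.194],"rotation": [0,0,0.32]},
    {"translation": [-0.07,0.16,0.194],"rotation": [0,0,0.2]},
  ],
)

```text
t: 31.87
eef_pos: [0.6666, -0.1117, 0.2161]
ee_rot: [-3.141, 0.002, -2.683]
force: [0.7, 1.2, -3.4]
width: 0.0156
gripper_force: 60.0
```

apply_moves(
  steps=[
    {"translation": [-0.04,0.09,0],"rotation": [0,0,-0.12]},
    {"translation": [-0.08,0.18,0],"rotation": [0,0,-0.24]},
    {"translation": [-0.12,0.26,0],"rotation": [0,0,-0.36]},
    {"translation": [-0.142,0.315,0],"rotation": [0,0,-0.41]},
    {"translation": [-0.142,0.315,-0.02],"rotation": [0,0,-0.41]},
    {"translation": [-0.142,0.315,-0.06],"rotation": [0,0,-0.41]},
    {"translation": [-0.142,0.315,-0.1],"rotation": [0,0,-0.41]},
    {"translation": [-0.142,0.315,-0.13],"rotation": [0,0,-0.41]},
    {"translation": [-0.142,0.315,-0.15],"rotation": [0,0,-0.41]},
    {"translation": [-0.142,0.315,-0.17],"rotation": [0,0,-0.41]},
  ],
)

```text
t: 32.7
eef_pos: [0.6301, -0.0329, 0.1717]
ee_rot: [-3.142, -0.002, -2.89]
force: [-0.4, 0.3, -2.8]
width: 0.0153
gripper_force: 60.0
```

apply_moves(
  steps=[
    {"translation": [0,0,-0.012],"rotation": [0,0,0]},
    {"translation": [0,0,-0.024],"rotation": [0,0,-0.05]},
    {"translation": [0,0,-0.024],"rotation": [0,0,-0.17]},
    {"translation": [0,0,-0.024],"rotation": [0,0,-0.3]},
    {"translation": [0,0,-0.024],"rotation": [0,0,-0.42]},
    {"translation": [0,0,-0.024],"rotation": [0,0,-0.54]},
    {"translation": [0,0,-0.024],"rotation": [0,0,-0.66]},
    {"translation": [0,0,-0.024],"rotation": [0,0,-0.78]},
    {"translation": [0,0,-0.024],"rotation": [0,0,-0.9]},
    {"translation": [0,0,-0.024],"rotation": [0,0,-1.0]},
  ],
)

```text
t: 33.53
eef_pos: [0.6299, -0.0321, 0.1667]
ee_rot: [3.142, -0.001, 2.867]
force: [-1.9, 1.3, -3.8]
width: 0.016
gripper_force: 60.0
```

```bash
python3 st.py
```

```text
[ 0.6299 -0.0321  0.1667] [ 3.142e+00 -1.000e-03  2.867e+00] F [-1.9  1.3 -3.8] M [0.661 0.597 0.09 ] t6 0.722 q6 -2.103
```

apply_moves(
  steps=[
    {"translation": [-0.001,0.001,0],"rotation": [0,0,-0.03]},
    {"translation": [-0.001,0.001,0],"rotation": [0,0,-0.06]},
    {"translation": [-0.001,0.001,0],"rotation": [0,0,-0.09]},
    {"translation": [-0.001,0.001,0],"rotation": [0,0,-0.12]},
    {"translation": [-0.001,0.001,0],"rotation": [0,0,-0.15]},
    {"translation": [-0.001,0.001,0],"rotation": [0,0,-0.18]},
    {"translation": [-0.001,0.001,0],"rotation": [0,0,-0.2]},
    {"translation": [-0.001,0.001,0],"rotation": [0,0,-0.2]},
    {"translation": [-0.001,0.001,0],"rotation": [0,0,-0.2]},
    {"translation": [-0.001,0.001,0],"rotation": [0,0,-0.2]},
  ],
)

```text
t: 34.37
eef_pos: [0.6299, -0.0319, 0.1668]
ee_rot: [-3.141, -0.0, 2.766]
force: [-1.6, 0.6, -6.4]
width: 0.0159
gripper_force: 60.0
```

```bash
python3 st.py
```

```text
[ 0.6299 -0.0319  0.1668] [-3.141 -0.     2.766] F [-1.6  0.6 -6.4] M [0.105 0.485 0.261] t6 -0.257 q6 -2.205
```

apply_moves(
  steps=[
    {"translation": [0,0,0],"rotation": [0,0,-0.03]},
    {"translation": [0,0,0],"rotation": [0,0,-0.06]},
    {"translation": [0,0,0],"rotation": [0,0,-0.09]},
    {"translation": [0,0,0],"rotation": [0,0,-0.12]},
    {"translation": [0,0,0],"rotation": [0,0,-0.12]},
    {"translation": [0,0,0],"rotation": [0,0,-0.12]},
    {"translation": [0,0,0],"rotation": [0,0,-0.12]},
    {"translation": [0,0,0],"rotation": [0,0,-0.12]},
    {"translation": [0,0,0],"rotation": [0,0,-0.12]},
    {"translation": [0,0,0],"rotation": [0,0,-0.12]},
  ],
)

```text
t: 35.2
eef_pos: [0.6299, -0.0319, 0.1669]
ee_rot: [-3.141, -0.0, 2.703]
force: [-2.3, -0.2, -8.5]
width: 0.0156
gripper_force: 60.1
```

```bash
python3 st.py
```

```text
[ 0.6299 -0.0319  0.1669] [-3.141 -0.     2.703] F [-2.3 -0.2 -8.5] M [0.037 0.81  0.466] t6 -0.46 q6 -2.268
```

apply_moves(
  steps=[
    {"translation": [0,0,0],"rotation": [0,0,0.15]},
    {"translation": [0,0,0],"rotation": [0,0,0.3]},
    {"translation": [0,0,0],"rotation": [0,0,0.45]},
    {"translation": [0,0,0],"rotation": [0,0,0.59]},
    {"translation": [0,0,0.02],"rotation": [0,0,0.59]},
    {"translation": [0,0,0.09],"rotation": [0,0,0.59]},
    {"translation": [0,0,0.16],"rotation": [0,0,0.64]},
    {"translation": [0,0,0.194],"rotation": [0,0,0.76]},
    {"translation": [-0.03,-0.07,0.194],"rotation": [0,0,0.88]},
    {"translation": [-0.06,-0.16,0.194],"rotation": [0,0,1.0]},
  ],
)

```text
t: 36.03
eef_pos: [0.617, -0.0712, 0.218]
ee_rot: [-3.141, 0.005, -3.054]
force: [0.4, -1.1, -4.3]
width: 0.0158
gripper_force: 60.0
```

apply_moves(
  steps=[
    {"translation": [-0.04,-0.11,0],"rotation": [0,0,0.12]},
    {"translation": [-0.08,-0.22,0],"rotation": [0,0,0.24]},
    {"translation": [-0.12,-0.33,0],"rotation": [0,0,0.36]},
    {"translation": [-0.16,-0.43,0],"rotation": [0,0,0.5]},
    {"translation": [-0.19,-0.5,0],"rotation": [0,0,0.65]},
    {"translation": [-0.202,-0.529,0],"rotation": [0,0,0.8]},
    {"translation": [-0.202,-0.529,0],"rotation": [0,0,0.95]},
    {"translation": [-0.202,-0.529,-0.02],"rotation": [0,0,1.0]},
    {"translation": [-0.202,-0.529,-0.04],"rotation": [0,0,1.0]},
    {"translation": [-0.202,-0.529,-0.07],"rotation": [0,0,1.0]},
  ],
)

```text
t: 36.87
eef_pos: [0.5657, -0.2045, 0.1993]
ee_rot: [-3.139, 0.002, -2.536]
force: [0.5, 0.1, -2.7]
width: 0.0156
gripper_force: 60.0
```

apply_moves(
  steps=[
    {"translation": [0,0,-0.03],"rotation": [0,0,0.045]},
    {"translation": [0,0,-0.06],"rotation": [0,0,0.045]},
    {"translation": [0,0,-0.08],"rotation": [0,0,0.045]},
    {"translation": [0,0,-0.1],"rotation": [0,0,0.045]},
    {"translation": [0,0,-0.115],"rotation": [0,0,0.045]},
    {"translation": [0,0,-0.124],"rotation": [0,0,0.045]},
    {"translation": [0,0,-0.124],"rotation": [0,0,-0.05]},
    {"translation": [0,0,-0.124],"rotation": [0,0,-0.15]},
    {"translation": [0,0,-0.124],"rotation": [0,0,-0.25]},
    {"translation": [0,0,-0.124],"rotation": [0,0,-0.35]},
  ],
)

```text
t: 37.7
eef_pos: [0.5644, -0.2042, 0.1671]
ee_rot: [3.142, -0.0, -2.719]
force: [-1.9, 0.4, -3.3]
width: 0.0155
gripper_force: 60.0
```

apply_moves(
  steps=[
    {"translation": [0,0,0],"rotation": [0,0,-0.09]},
    {"translation": [0,0,0],"rotation": [0,0,-0.18]},
    {"translation": [0,0,0],"rotation": [0,0,-0.27]},
    {"translation": [0,0,0],"rotation": [0,0,-0.36]},
    {"translation": [0,0,0],"rotation": [0,0,-0.45]},
    {"translation": [0,0,0],"rotation": [0,0,-0.54]},
    {"translation": [0,0,0],"rotation": [0,0,-0.63]},
    {"translation": [0,0,0],"rotation": [0,0,-0.7]},
    {"translation": [0,0,0],"rotation": [0,0,-0.7]},
    {"translation": [0,0,0],"rotation": [0,0,-0.7]},
  ],
)

```text
t: 38.53
eef_pos: [0.5644, -0.2041, 0.1671]
ee_rot: [3.142, -0.0, -3.082]
force: [-2.0, 0.3, -3.1]
width: 0.0158
gripper_force: 60.0
```

```bash
python3 st.py
```

```text
[ 0.5644 -0.2041  0.1671] [ 3.142 -0.    -3.082] F [-2.   0.3 -3.1] M [0.234 0.365 0.089] t6 -0.317 q6 -1.489
```

apply_moves(
  steps=[
    {"translation": [-0.001,0,0],"rotation": [0,0,-0.03]},
    {"translation": [-0.001,0,0],"rotation": [0,0,-0.06]},
    {"translation": [-0.001,0,0],"rotation": [0,0,-0.09]},
    {"translation": [-0.001,0,0],"rotation": [0,0,-0.12]},
    {"translation": [-0.001,0,0],"rotation": [0,0,-0.15]},
    {"translation": [-0.001,0,0],"rotation": [0,0,-0.18]},
    {"translation": [-0.001,0,0],"rotation": [0,0,-0.2]},
    {"translation": [-0.001,0,0],"rotation": [0,0,-0.2]},
    {"translation": [-0.001,0,0],"rotation": [0,0,-0.2]},
    {"translation": [-0.001,0,0],"rotation": [0,0,-0.2]},
  ],
)

```text
t: 39.37
eef_pos: [0.5643, -0.2041, 0.1671]
ee_rot: [3.142, -0.0, 3.096]
force: [-0.5, 1.1, -2.9]
width: 0.016
gripper_force: 60.0
```

```bash
python3 st.py
```

```text
[ 0.5643 -0.2041  0.1671] [ 3.142 -0.     3.096] F [-0.5  1.1 -2.9] M [0.422 0.282 0.192] t6 -0.227 q6 -1.595
```

apply_moves(
  steps=[
    {"translation": [0,0,0],"rotation": [0,0,-0.03]},
    {"translation": [0,0,0],"rotation": [0,0,-0.06]},
    {"translation": [0,0,0],"rotation": [0,0,-0.09]},
    {"translation": [0,0,0],"rotation": [0,0,-0.12]},
    {"translation": [0,0,0],"rotation": [0,0,-0.15]},
    {"translation": [0,0,0],"rotation": [0,0,-0.17]},
    {"translation": [0,0,0],"rotation": [0,0,-0.17]},
    {"translation": [0,0,0],"rotation": [0,0,-0.17]},
    {"translation": [0,0,0],"rotation": [0,0,-0.17]},
    {"translation": [0,0,0],"rotation": [0,0,-0.17]},
  ],
)

```text
t: 40.2
eef_pos: [0.5643, -0.2041, 0.167]
ee_rot: [3.142, -0.0, 3.007]
force: [-1.3, 2.0, -2.8]
width: 0.0154
gripper_force: 60.1
```

```bash
python3 st.py
```

```text
[ 0.5643 -0.2041  0.167 ] [ 3.142 -0.     3.007] F [-1.3  2.  -2.8] M [0.619 0.349 0.497] t6 -0.514 q6 -1.684
```

apply_moves(
  steps=[
    {"translation": [0,0,0],"rotation": [0,0,0.15]},
    {"translation": [0,0,0],"rotation": [0,0,0.3]},
    {"translation": [0,0,0],"rotation": [0,0,0.45]},
    {"translation": [0,0,0],"rotation": [0,0,0.59]},
    {"translation": [0,0,0.02],"rotation": [0,0,0.611]},
    {"translation": [0,0,0.09],"rotation": [0,0,0.611]},
    {"translation": [0,0,0.16],"rotation": [0,0,0.611]},
    {"translation": [0,0,0.194],"rotation": [0,0,0.611]},
    {"translation": [-0.01,0.1,0.194],"rotation": [0,0,0.611]},
    {"translation": [-0.036,0.25,0.194],"rotation": [0,0,0.611]},
  ],
)

```text
t: 41.03
eef_pos: [0.5563, -0.143, 0.2162]
ee_rot: [-3.141, 0.002, -2.962]
force: [0.7, 1.2, -3.4]
width: 0.0159
gripper_force: 60.0
```

apply_moves(
  steps=[
    {"translation": [-0.01,0.1,0],"rotation": [0,0,0]},
    {"translation": [-0.02,0.2,0],"rotation": [0,0,0]},
    {"translation": [-0.04,0.3,0],"rotation": [0,0,0]},
    {"translation": [-0.05,0.4,0],"rotation": [0,0,0]},
    {"translation": [-0.07,0.5,0],"rotation": [0,0,0]},
    {"translation": [-0.08,0.6,0],"rotation": [0,0,0]},
    {"translation": [-0.1,0.7,0],"rotation": [0,0,0]},
    {"translation": [-0.11,0.8,0],"rotation": [0,0,0]},
    {"translation": [-0.13,0.9,0],"rotation": [0,0,0]},
    {"translation": [-0.14,1.0,0],"rotation": [0,0,0]},
  ],
)

```text
t: 41.87
eef_pos: [0.5199, 0.1096, 0.2159]
ee_rot: [3.141, 0.001, -2.958]
force: [0.8, -0.7, -3.4]
width: 0.0158
gripper_force: 60.0
```

apply_moves(
  steps=[
    {"translation": [-0.01,0.1,0],"rotation": [0,0,0]},
    {"translation": [-0.03,0.22,0],"rotation": [0,0,0]},
    {"translation": [-0.05,0.34,0],"rotation": [0,0,0]},
    {"translation": [-0.06,0.46,0],"rotation": [0,0,0]},
    {"translation": [-0.08,0.57,0],"rotation": [0,0,0]},
    {"translation": [-0.09,0.66,0],"rotation": [0,0,0]},
    {"translation": [-0.1,0.715,0],"rotation": [0,0,0]},
    {"translation": [-0.1,0.715,-0.05],"rotation": [0,0,0]},
    {"translation": [-0.1,0.715,-0.15],"rotation": [0,0,0]},
    {"translation": [-0.1,0.715,-0.25],"rotation": [0,0,0]},
  ],
)

```text
t: 42.7
eef_pos: [0.4958, 0.2879, 0.1533]
ee_rot: [3.14, 0.002, -2.957]
force: [0.5, -0.4, -4.6]
width: 0.0156
gripper_force: 60.0
```

apply_moves(
  steps=[
    {"translation": [0,0,-0.08],"rotation": [0,0,0]},
    {"translation": [0,0,-0.14],"rotation": [0,0,0]},
    {"translation": [0,0,-0.19],"rotation": [0,0,0]},
    {"translation": [0,0,-0.22],"rotation": [0,0,0]},
    {"translation": [0,0,-0.23],"rotation": [0,0,0]},
    {"translation": [0,0,-0.23],"rotation": [0,0,0]},
    {"translation": [0,0,-0.23],"rotation": [0,0,0]},
    {"translation": [0,0,-0.23],"rotation": [0,0,0]},
    {"translation": [0,0,-0.23],"rotation": [0,0,0]},
    {"translation": [0,0,-0.23],"rotation": [0,0,0]},
  ],
)

```text
t: 43.53
eef_pos: [0.4956, 0.2874, 0.0963]
ee_rot: [3.141, 0.001, -2.957]
force: [-0.0, -0.4, -4.1]
width: 0.0157
gripper_force: 60.0
```

```bash
python3 chk.py b; python3 nf.py n2
```

```text
[0.49557148 0.28737    0.09627317] [ 3.14087004e+00  9.84547030e-04 -2.95656840e+00] [-0.01370768 -0.44186862 -4.10202515] [ 0.04389703 -0.19888482 -0.01754141]
A [ 0.6314 -0.0317 -1.6681] dyaw -0.322 21.54901960784314
B [ 0.6842 -0.1512 -0.8739] dyaw 0.82 21.266666666666666
C [ 0.5655 -0.204  -2.9315] dyaw -0.411 22.85098039215686
D [ 0.5121 -0.0852 -0.9866] dyaw -0.547 22.015686274509804
```

View pics/bc.png

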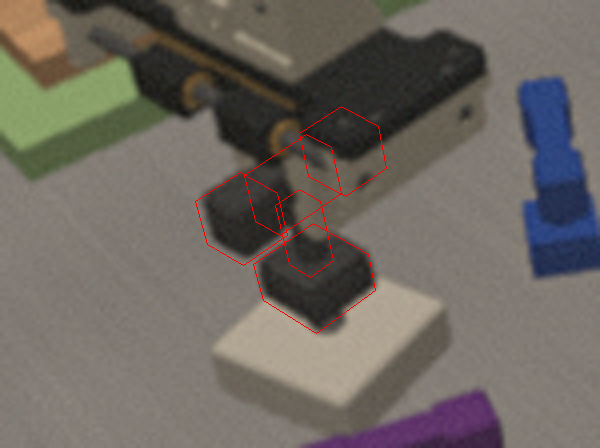

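```bash
python3 - <<'E'
from h import *
x,y,z=.4956,.2874,.0963; a=np.maximum((proj("side",[x,y,z-.0472+.04])[0]-[75,56]).astype(int),0)
c=lambda P:((proj("side",P)[0]-a+.5)*4).round()
print("mouth",c([x,y,z-.0472]),"post top",c([.4965,.2869,.043]),"stand corners",[c(p) for p in place(box(.08,.08,.03,.03),.4965,.2869,.34)[::2]])
print(c([x+.005,y,.049]),c([x,y+.005,.049]))
im=cv2.imread("pics/b.png");cr=cv2.resize(im[a[1]+55:a[1]+105,a[0]+50:a[0]+116],None,fx=9,fy=9,interpolation=cv2.INTER_CUBIC)
cv2.imwrite("pics/bz.png",cr)
E
```

```text
mouth [319. 295.] post top [324. 304.] stand corners [array([343., 407.]), array([206., 349.]), array([449., 301.]), array([315., 249.])]
[328. 290.] [313. 290.]
```

View pics/bz.png

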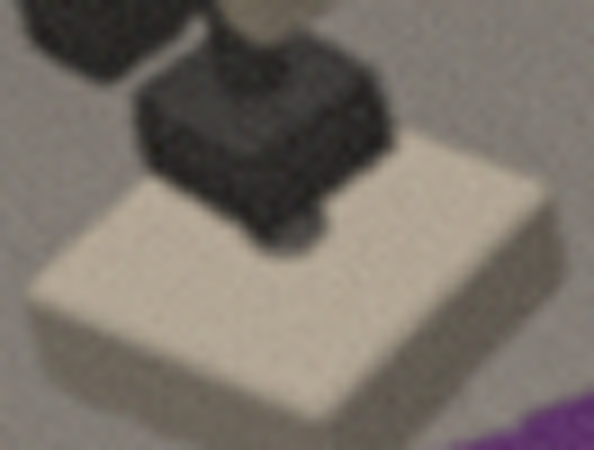

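The zoom shows the post (foot near (290,240)) directly under the socket, aligned to within about 2 mm. I'll lower the key and release it.

apply_moves(
  steps=[
    {"translation": [0.002,0,-0.015],"rotation": [0,0,0]},
    {"translation": [0.002,0,-0.03],"rotation": [0,0,0]},
    {"translation": [0.002,0,-0.045],"rotation": [0,0,0]},
    {"translation": [0.002,0,-0.058],"rotation": [0,0,0]},
    {"translation": [0.002,0,-0.066],"rotation": [0,0,0]},
    {"translation": [0.002,0,-0.072],"rotation": [0,0,0]},
    {"translation": [0.002,0,-0.072],"rotation": [0,0,0]},
    {"translation": [0.002,0,-0.072],"rotation": [0,0,0]},
    {"translation": [0.002,0,-0.072],"rotation": [0,0,0]},
    {"translation": [0.002,0,-0.072],"rotation": [0,0,0]},
  ],
)

```text
t: 44.47
eef_pos: [0.4959, 0.2872, 0.0777]
ee_rot: [3.141, 0.0, -2.957]
force: [-0.0, 0.2, -2.9]
width: 0.0158
gripper_force: 60.0
```

apply_moves(
  steps=[
    {"translation": [0,0,0],"rotation": [0,0,0]},
    {"translation": [0,0,0],"rotation": [0,0,0]},
    {"translation": [0,0,0],"rotation": [0,0,0]},
    {"translation": [0,0,0],"rotation": [0,0,0]},
    {"translation": [0,0,0],"rotation": [0,0,0]},
    {"translation": [0,0,0],"rotation": [0,0,0]},
    {"translation": [0,0,0],"rotation": [0,0,0]},
    {"translation": [0,0,0],"rotation": [0,0,0]},
    {"translation": [0,0,0],"rotation": [0,0,0]},
    {"translation": [0,0,0],"rotation": [0,0,0]},
  ],
  jaw=-1,
)

```text
t: 45.3
eef_pos: [0.4958, 0.2871, 0.0775]
ee_rot: [-3.142, -0.0, -2.957]
force: [0.2, 0.5, -0.2]
width: 0.077
gripper_force: 0.0
```

apply_moves(
  steps=[
    {"translation": [0,0,0],"rotation": [0,0,0]},
    {"translation": [0,0,0.03],"rotation": [0,0,0]},
    {"translation": [0,0,0.08],"rotation": [0,0,0]},
    {"translation": [0,0,0.16],"rotation": [0,0,0]},
    {"translation": [0,0,0.25],"rotation": [0,0,0]},
    {"translation": [0,0,0.35],"rotation": [0,0,0]},
    {"translation": [0,0,0.45],"rotation": [0,0,0]},
    {"translation": [0,0,0.55],"rotation": [0,0,0]},
    {"translation": [0,0,0.6],"rotation": [0,0,0]},
    {"translation": [0,0,0.6],"rotation": [0,0,0]},
  ],
)

```text
t: 46.13
eef_pos: [0.4972, 0.2881, 0.232]
ee_rot: [3.138, 0.006, -2.956]
force: [1.2, 0.1, -0.1]
width: 0.0876
gripper_force: 0.0
```

```bash
python3 - <<'E'
from h import *
im=grab_frame("side"); k=fit(keyhull(.03),{"side":keymask(im,"side")},[.4965,.287,.185],(.006,.006,.4)); print(k)
c=cv2.resize(im[170:290,120:280],None,fx=4,fy=4,interpolation=cv2.INTER_CUBIC)
for h in keyhull(.03): cv2.polylines(c,[cv2.convexHull(np.round((proj("side",place(h,*k[0]))-[120,170]+.5)*4).astype(np.int32))],True,(0,0,255),1)
cv2.imwrite("pics/end.png",c)
E
```

```text
(array([0.49772428, 0.28827979, 0.20211532]), np.float64(129.23137254901962))
```

View pics/end.png

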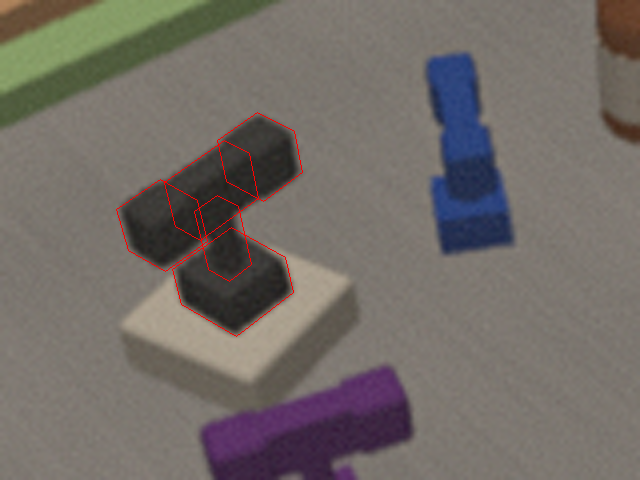

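The key stands upright on its stand at (232,285) in the crop, released, about 2 mm from the post's axis. Handing in.

```bash
python3 -c "
from station import *
print(job_done())"
```

```text
the job is handed in; nothing more can be done
None
```

The job is handed in: all four nuts were tightened crosswise in two passes until each came up firm (about 0.47–0.57 N m measured), and the key stands released over its post; the hand-in returned no verdict.

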